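# Seal a loaded centrifuge rotor with its lid screw

### The arm

A 6-joint arm with a two-finger parallel gripper is mounted at the origin on the work surface. World frame = base frame: x ahead of the robot, y to its left, z up, the work surface at z = 0. Lengths are in m, angles in rad, forces in N, time in s.
With the tool pointing down it reaches from about 0.25 to 0.775 m from the base axis. Payload 4 kg.
Tool frame: the origin (TCP) lies on the mounting face of the last link; the fingertips stand 199 mm ahead of it and the grasp point (between the pads) lies 180 mm ahead of it; y points along the fingers, x is the direction in which the jaws open and shut, and the axes are right-handed (so a half turn about y gives the same grasp; the last joint's range is limited). The gripper opens to 94 mm and grips with 3 to 60 N. Pads are 16 mm wide; open, the fingers measure 119 mm over their backs; the gripper's body (75 mm by 177 mm) begins 78 mm behind the grasp point.
Start: joints at [1.103, 0.087, 1.371, -0, 1.684, -0.103], TCP at [0.196, 0.514, 0.405] pointing down, gripper open.
Joint ranges: [-3.1, 3.1], [-0.76, 2.03], [0.27, 2.55], [-1.08, 4.22], [0.17, 2.65], [-2.57, 2.57]. Speed limits (rad/s): [2.79, 2.79, 3.14, 3.14, 3.14, 3.14].

### API

Orientations are given as a unit quaternion [w, x, y, z].
In Python, from station import sensors, cams, r, nets gives the robot as it stands. The module is installed in compiled form; this text tells all that it offers.
- The arm moves only by the tool carry_out, never from a script. Its argument "deltas" is a list of rows, each an object with "xyz": the shift along the tool's x, y, z scaled (see below), a list of three; "rotation": the turn, a rotation vector about the tool's x, y, z scaled (see below), a list of three; "jaw": the closure in counts, from 0 (fully open) to 255 (shut). A call has 1 to 12 rows; each row is the pose to reach, as a shift and turn from the pose commanded when the call began, along the tool's axes at that moment, turning the shorter way round; what a row does not reach only later rows make up. The controller multiplies each number of a shift by 0.15 m and each number of a turn by pi rad. A row lasts 1/12 s, in which the tool goes at most 41.7 mm and 7.16 degrees, less where a joint would pass 70% of its speed; a pose out of reach is approached as far as the arm can. A call with a number of a shift or a turn outside -1 to 1 is refused whole. A call with a gripper value outside its range is refused whole. The fingers move at their own pace and stop on an object; "grip_force" is the grip in N (left out, the last holds). Time passes only in rows, so rows that repeat a pose let the fingers close. It gives the time, the measured TCP pose, the force and the opening at its end, in the units of the state.
- sensors.state(): the state, without advancing time (a new reading comes with each control period).
- cams.read_camera(name): name is "side" or "top" or "wrist"; returns a dict with "frame" (400x640x3 uint8, red, green, blue), "fx", "fy", "cx", "cy" (pixels), "position" and "rotation" of the camera in the world; the wrist camera has in their place "tool_from_camera" (4x4, takes a point from camera to tool coordinates, whose origin is the TCP and whose axes are the tool frame's). Camera axes: x right, y down, z forward; pixel columns grow to the right and rows downward; lengths in m; the calibration is good to about 2 mm. A picture is of the moment at which its call begins: read the wrist's pose just before it. There is no depth.
- r.job_done(): hands the job in, once; it reports no verdict.
Trained networks look in the newest picture that a camera, given by its name, has taken for a name from the list of things; names that differ only in an ending like _2 or _b are one class to them, and where a whole thing is asked for, a point or a joint stands for the part that bears it (a point fixed in the world has none). Each returns a list of dicts, best first, with "confidence" (0 to 1); they miss things now and then, are a little off and sometimes report something else, mostly with a low value. They report only what shows in the picture. A call takes as long as a camera call.
- nets.look_for(thing, camera): "at" ([row, column] as shares, 0 to 1, of the picture: columns of its width, rows of its height, amid what is visible of it).
The state is a dict: "time_s": time; "q": joint angles; "joint_velocities": joint speeds; "effort": joint torques, N m; "position": TCP position; "tcp_rot": TCP orientation; "ft_force": force on the tool from outside, world axes, zero at the start; "moment": the same for the moment, N m; "finger_gap": finger opening in m.
Only numpy, scipy, OpenCV 4.12 (cv2) and the standard library are available. Lean on these libraries where they do the work, as an engineer would, in place of code of your own. Each camera call takes 0.05 s, during which the arm holds its last target.

### The job

Get the loaded centrifuge rotor sealed: first take the vial with the red band that was left on its lid and stand it upright in the yellow tub. Then fetch the orange-winged lid screw from the teal rack, stand it on the rotor's thread with the white line at a yellow dot, turn it backward (anticlockwise from above) until its thread start drops in, and drive it clockwise until it is fully home, flat on the collar. Do not force it, and leave everything else where it is.

Things in the scene. Friction and masses are not known exactly. Their poses are not given: they have to be found in the camera images.
- rotor_mouth (a point): Centre of the mouth of the fixed rotor's central collar, level with the collar's rim, 105 mm above the bench; z up. Rotor steel-blue on top, 190 mm across, its flat lid 20 mm below this point; collar 62 mm outside, 41 mm inside. Three yellow dots on the rim lie 27 mm out, at 0, 120 and 240 degrees from this frame's x axis. Angles below: seen from above, from a dot.
- rotor_lands (a point): On the collar's axis, 5 mm below the rim: level of the three flat lands of the three-start thread (inner radius 13.5 mm). A lug can stand on a land from 34 degrees clockwise to 30 anticlockwise of its dot. Next, anticlockwise, comes an open gap, the thread start, closed on its far side by a red upright stop; the stops also block a clockwise turn off the lands.
- rotor_groove (a point): On the axis, 16 mm below the rim: the level where lugs that have dropped through the gaps rest. A lug falls through 39 to 57 degrees anticlockwise of a dot (middle 48; the stop is met at 58). From there a groove leads it clockwise and down under the land, 5.5 mm lower: the screw is home from 13 degrees clockwise of the dot; the groove ends at 33 clockwise.
- screw_grip (a point): Grip point of the loose lid screw (about 0.16 kg), in its upright orange wing: 14 mm thick along this frame's x, 44 mm long along y, its top 18 mm above this point and the top of the black disc 22 mm below it; z is the screw's axis, up. A white line on the disc points along +x. In the rack it hangs in a pocket by its disc, at any yaw.
- screw_seat (a point): Centre of the underside of the screw's disc, 30 mm below the grip point; disc 48 mm across, 8 mm thick. It is 16.5 mm above the collar's rim while the lugs stand on the lands, 5.5 mm above it when they have dropped in, and on the rim when home. Released over a gap, the screw drops by its own weight.
- screw_lugs (a point): On the screw's axis, 51.5 mm below the grip point, level with the undersides of its three brass lugs: at 0, 120 and 240 degrees from the white line (any lug fits any thread start), 5 mm thick, reaching 18.5 mm out from the 23 mm shank. The shank tapers over its last 19 mm to an 8 mm tip, 24.5 mm below this point.
- rack_top (a point): Centre of the top face of the fixed teal rack, 50 mm above the bench: 196 mm along its x, 134 mm along its y, six square through-pockets of 41 mm at x = -62, 0, 62 and y = -31, 31 mm. One holds the screw, three hold spare vials, two are empty.
- vial_center (a point): Centre (half-way up) of the loose capped vial with the red band that stands on the rotor's lid beside the collar: 62 mm high, 28 mm across at the white cap (its top 20 mm), 26 mm below, 35 g; z along its axis.
- tub_floor (a point): Centre of the inner floor of the fixed yellow foam tub, 14 mm above the bench: inside 148 mm along x, 122 mm along y; walls 14 mm thick, their tops 48 mm above this point.
- spare_a_center (a point): Centre of a spare vial with a blue band, standing in a pocket of the rack on the bench (same size as the red-banded one, top 12 mm above the rack). Leave it alone.
- spare_b_center (a point): As spare_a.
- spare_c_center (a point): As spare_a.
- bottle_center (a point): Centre of a bystander: clear bottle, 64 mm across, 140 mm high.
- beaker_center (a point): Centre of a bystander: glass beaker, 72 mm across, 90 mm high.
- dishes_center (a point): Centre of a bystander: stack of three dishes, 90 mm across, 42 mm high.
- pipette_center (a point): A bystander: pipette lying on the bench behind the rotor, about 200 mm long, 24 mm thick; this point is on its thick part.

How it is judged:
By the outcome, as a careful person would: the job done as asked, in the order asked, and still so for the second after the job is handed in, with the robot touching nothing.
It also fails if it takes over 72 s, if anything falls off the work surface, if the arm or the gripper's body presses on something with over 40 N, if the wrist force passes 120 N, or if a joint passes its speed limit or range.

## Working session

There is one attempt and no reset: what is moved stays moved. The work goes in short steps, Python scripts to look and compute and a tool call to move; the robot and the scene stay as the last step left them, time stands still between calls to the robot, and variables do not carry over. Pictures are saved under pics/ and viewed, and the job is handed in when it is done.

Besides the shell and the picture viewer there is one more tool, called after "Call:" as name(argument=value, ...) on one line, values as JSON. carry_out: Moves the arm, as the interface text tells. Its arguments: {"type":"object","properties":{"deltas":{"type":"array","items":{"type":"object","properties":{"xyz":{"type":"array","items":{"type":"number","minimum":-1,"maximum":1}},"rotation":{"type":"array","items":{"type":"number","minimum":-1,"maximum":1}},"jaw":{"type":"number"}}}},"grip_force":{"type":"number"}},"required":["deltas"]}

```bash
mkdir -p pics; cat > h.py <<'E'
import numpy as np, cv2
from station import sensors, cams, r, nets
def snap(cam,name):
    s=sensors.state(); d=cams.read_camera(cam)
    cv2.imwrite('pics/%s.png'%name, d['frame'][:,:,::-1])
    return s,d
E
python3 - <<'E'
from h import *
s=sensors.state()
for k,v in s.items(): print(k,np.round(v,4))
for c in ['side','top','wrist']:
    s,d=snap(c,c+'0')
    print(c,{k:np.round(v,4).tolist() for k,v in d.items() if k!='frame'})
print(sensors.state()['time_s'])
E
```

```text
time_s 0.0
q [ 1.1029  0.0879  1.3722 -0.      1.6836 -0.1031]
joint_velocities [ 0.0017  0.0018  0.0003  0.0016 -0.0002 -0.0012]
effort [-0.00000e+00 -3.40186e+01 -3.02427e+01  7.18000e-02  3.32000e-02
 -2.00000e-04]
position [0.1962 0.5137 0.4035]
tcp_rot [-0.582   0.5828  0.4004 -0.4017]
ft_force [-0.2922 -0.0464  0.6073]
moment [ 0.0152 -0.0318 -0.0564]
finger_gap 0.0939
side {'fx': 375.4444, 'fy': 375.4444, 'cx': 318.544, 'cy': 201.3139, 'position': [0.4077, -0.4824, 0.7129], 'rotation': [-0.3298, 0.9184, -0.2081, 0.0672]}
top {'fx': 445.5006, 'fy': 445.5006, 'cx': 323.6743, 'cy': 197.726, 'position': [0.4712, 0.0149, 1.1731], 'rotation': [-0.035, 0.7116, -0.6998, 0.051]}
wrist {'fx': 339.7512, 'fy': 339.7512, 'cx': 316.5433, 'cy': 202.6921, 'tool_from_camera': [[1.0, -0.0004, 0.0, 0.0004], [-0.0001, -0.2439, 0.9698, 0.0192], [-0.0003, -0.9698, -0.2439, 0.0703], [0.0, 0.0, 0.0, 1.0]]}
0.15
```

View images.

View pics/side0.png

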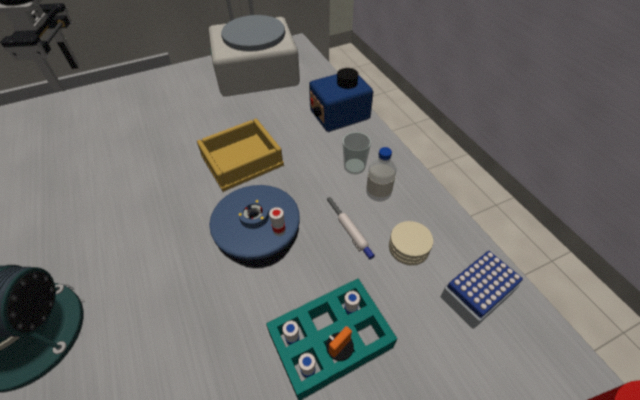

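View pics/top0.png

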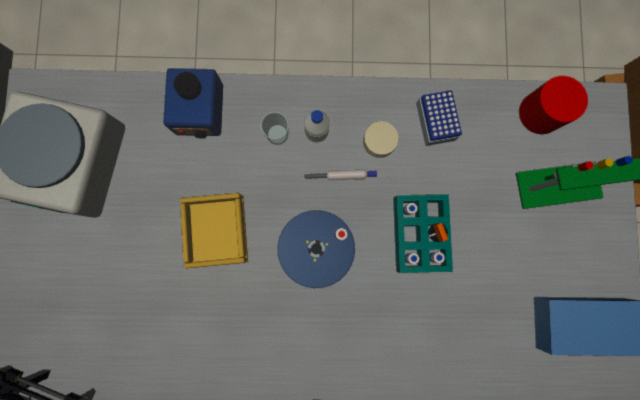

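View pics/wrist0.png

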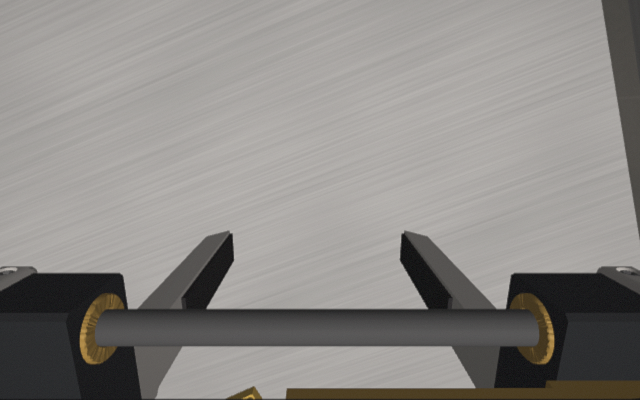

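```bash
cat >> h.py <<'E'
from scipy.spatial.transform import Rotation as R
def rq(q): return R.from_quat([q[1],q[2],q[3],q[0]]).as_matrix()
def campose(d,s=None):
    if 'position' in d: return rq(d['rotation']) if np.size(d['rotation'])==4 else np.array(d['rotation']), np.array(d['position'])
    T=np.array(d['tool_from_camera']); Rt=rq(s['tcp_rot'])
    return Rt@T[:3,:3], Rt@T[:3,3]+np.array(s['position'])
def ray(d,uv,s=None):
    Rc,p=campose(d,s); v=Rc@np.array([(uv[0]-d['cx'])/d['fx'],(uv[1]-d['cy'])/d['fy'],1]); return p,v/np.linalg.norm(v)
def onz(d,uv,z,s=None):
    p,v=ray(d,uv,s); return p+v*(z-p[2])/v[2]
def tri(rays):
    A=np.zeros((3,3));b=np.zeros(3)
    for p,v in rays:
        M=np.eye(3)-np.outer(v,v);A+=M;b+=M@p
    x=np.linalg.solve(A,b); return x,[np.linalg.norm((np.eye(3)-np.outer(v,v))@(x-p)) for p,v in rays]
def proj(d,P,s=None):
    Rc,p=campose(d,s); c=Rc.T@(np.array(P)-p); return np.array([d['cx']+d['fx']*c[0]/c[2], d['cy']+d['fy']*c[1]/c[2]])
E
python3 - <<'E'
from h import *
t=cams.read_camera('top');sd=cams.read_camera('side')
for n in ['rotor_mouth','screw_grip','rack_top','vial_center','tub_floor','bottle_center','beaker_center','dishes_center','pipette_center']:
    a=nets.look_for(n,'top'); b=nets.look_for(n,'side')
    f=lambda o:[(np.round(x['at'][1]*640,1),np.round(x['at'][0]*400,1),round(x['confidence'],2)) for x in o[:3]]
    print(n,f(a),f(b))
    if a and b:
        x,e=tri([ray(t,f(a)[0][:2]),ray(sd,f(b)[0][:2])]); print('   ',x.round(3),np.round(e,4))
print(sensors.state()['time_s'])
E
```

```text
rotor_mouth [(np.float64(314.6), np.float64(251.0), 0.67)] [(np.float64(255.6), np.float64(230.3), 0.97)]
    [0.475 0.011 0.034] [0.0012 0.0012]
screw_grip [(np.float64(438.5), np.float64(231.6), 0.63)] [(np.float64(336.5), np.float64(345.1), 0.9)]
    [ 0.523 -0.297  0.063] [0.0038 0.0038]
rack_top [] [(np.float64(324.1), np.float64(332.9), 0.69), (np.float64(356.5), np.float64(152.2), 0.49)]
vial_center [(np.float64(438.4), np.float64(255.2), 0.45), (np.float64(273.2), np.float64(124.3), 0.45)] [(np.float64(277.3), np.float64(221.3), 0.87)]
    [ 0.471 -0.217  0.349] [0.0017 0.0017]
tub_floor [(np.float64(214.8), np.float64(230.4), 0.65), (np.float64(420.7), np.float64(228.7), 0.3)] [(np.float64(241.8), np.float64(152.0), 0.89), (np.float64(255.1), np.float64(227.0), 0.63)]
    [0.524 0.265 0.034] [0.0022 0.0022]
bottle_center [(np.float64(341.6), np.float64(177.8), 0.74), (np.float64(313.4), np.float64(127.0), 0.57)] [(np.float64(382.1), np.float64(176.6), 0.8), (np.float64(250.3), np.float64(228.5), 0.32), (np.float64(355.4), np.float64(152.4), 0.19)]
    [ 0.68  -0.068  0.18 ] [0.0454 0.0454]
beaker_center [(np.float64(275.4), np.float64(124.3), 0.64)] [(np.float64(355.3), np.float64(151.4), 0.8)]
    [0.792 0.12  0.051] [0.0057 0.0057]
dishes_center [(np.float64(379.9), np.float64(140.5), 0.61), (np.float64(344.5), np.float64(174.7), 0.49)] [(np.float64(409.2), np.float64(241.6), 0.61)]
    [ 0.767 -0.157  0.026] [0.0006 0.0006]
pipette_center [(np.float64(341.3), np.float64(175.3), 0.69), (np.float64(273.8), np.float64(125.2), 0.29)] [(np.float64(354.1), np.float64(233.0), 0.91), (np.float64(352.5), np.float64(301.7), 0.57), (np.float64(302.8), np.float64(366.0), 0.15)]
    [ 0.684 -0.059 -0.018] [0.0045 0.0045]
1.15
```

```bash
python3 - <<'E'
import cv2,numpy as np
t=cv2.imread('pics/top0.png');s=cv2.imread('pics/side0.png')
def crop(im,x,y,w,h,k): return cv2.resize(im[y:y+h,x:x+w],None,fx=k,fy=k,interpolation=cv2.INTER_CUBIC)
a=crop(t,275,205,85,85,4.5)
b=crop(s,205,180,100,85,4.0)
c=crop(t,385,185,85,95,4)
d=crop(s,262,280,140,115,2.8)
W=np.zeros((800,800,3),np.uint8)
for im,x,y in[(a,0,0),(b,395,0),(c,0,395),(d,395,395)]:
    W[y:y+im.shape[0],x:x+im.shape[1]]=im[:800-y,:800-x]
cv2.imwrite('pics/crops.png',cv2.resize(W,(600,600)))
E
```

```text
(no output)
```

View pics/crops.png

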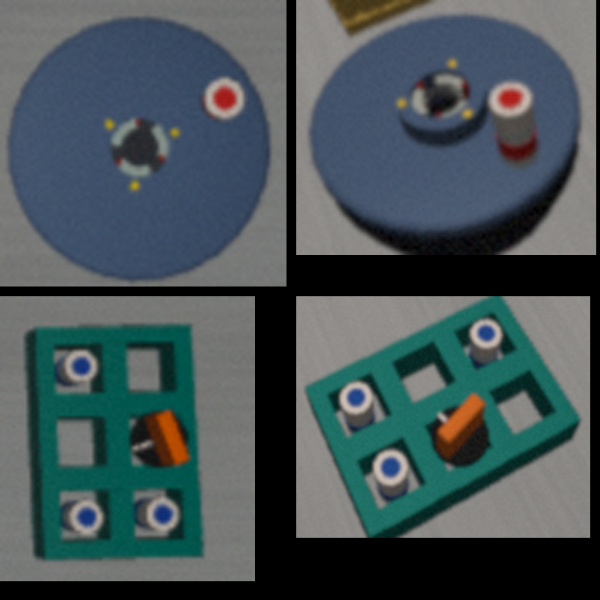

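```bash
cat >> h.py <<'E'
def tgt(yaw):  # jaw x axis at yaw, y down
    x=np.array([np.cos(yaw),np.sin(yaw),0]);y=np.array([0,0,-1.]);return np.stack([x,y,np.cross(x,y)],1)
def plan(g,yaw,base=None):
    """g: grasp point target; prints row numbers"""
    s=sensors.state(); Rc=rq(s['tcp_rot']) ; p=np.array(s['position'])
    if base is not None: p,Rc=np.array(base[0]),tgt(base[1])-0
    Rt=tgt(yaw); pt=np.array(g)-Rt[:,1]*0.18
    d=Rc.T@(pt-p); rv=R.from_matrix(Rc.T@Rt).as_rotvec()
    print('xyz',(d/0.15).round(4).tolist(),'rot',(rv/np.pi).round(4).tolist(),'rows',np.ceil(max(np.linalg.norm(d)/.0417,np.degrees(np.linalg.norm(rv))/7.16)))
E
python3 - <<'E'
from h import *
t=cams.read_camera('top');sd=cams.read_camera('side')
s=sensors.state();print(rq(s['tcp_rot']).round(4),s['position'])
k=800/600
ct=lambda x,y:(275+x*k/4.5-.4,205+y*k/4.5-.4)
cs=lambda x,y:(205+(x-296)*k/4-.4,180+y*k/4-.4)
print('cap',tri([ray(t,ct(225,98)),ray(sd,cs(511,97))]))
for a,b in [((110,125),(402,103)),((175,132),(453,64)),((135,186),(467,113))]:
    print(onz(t,ct(*a),.105),onz(sd,cs(*b),.105))
c2=lambda x,y:(385+x*k/4-.4,185+(y-296)*k/4-.4)
s2=lambda x,y:(262+(x-296)*k/2.8-.4,280+(y-296)*k/2.8-.4)
print('wing ends', onz(t,c2(165,414),.098),onz(t,c2(180,461),.098),'line',onz(t,c2(135,446),.058),onz(t,c2(150,441),.058))
print('wing ends', onz(sd,s2(447,435),.098),onz(sd,s2(477,399),.098))
print('rack',[onz(t,c2(*p),.05).round(4) for p in [(37,328),(190,325),(201,555),(43,557)]])
E
```

```text
[[ 0.3568  0.     -0.9342]
 [ 0.9342  0.      0.3568]
 [ 0.     -1.      0.    ]] [0.19622511 0.51379812 0.40468934]
cap (array([ 0.51436398, -0.04903963,  0.14825095]), [np.float64(9.706285988669298e-05), np.float64(9.7062859886384e-05)])
[0.49572685 0.02943996 0.105     ] [0.45376567 0.01178223 0.105     ]
[ 0.49152985 -0.01658321  0.105     ] [0.49657682 0.02923239 0.105     ]
[0.45329167 0.01101738 0.105     ] [ 0.49085793 -0.01564254  0.105     ]
wing ends [ 0.54379571 -0.29106156  0.098     ] [ 0.50606682 -0.30261433  0.098     ] line [ 0.51927053 -0.27673648  0.058     ] [ 0.52365441 -0.28943084  0.058     ]
wing ends [ 0.50845158 -0.30538999  0.098     ] [ 0.54231583 -0.29064448  0.098     ]
rack [array([ 0.6184, -0.1963,  0.05  ]), array([ 0.6234, -0.3274,  0.05  ]), array([ 0.4296, -0.3331,  0.05  ]), array([ 0.4261, -0.2005,  0.05  ])]
```

Call:
carry_out(deltas=[{"xyz":[-0.69,0,-0.83],"rotation":[0,0,0],"jaw":0},{"xyz":[-0.69,0,-0.83],"rotation":[0,0,0],"jaw":0},{"xyz":[-0.69,0,-0.83],"rotation":[0,0,0],"jaw":0},{"xyz":[-0.69,0,-0.83],"rotation":[0,0,0],"jaw":0}], grip_force=15)

```text
time_s: 1.58
position: [0.276, 0.371, 0.4047]
tcp_rot: [-0.582, 0.582, 0.401, -0.401]
ft_force: [0.2, 0.3, 0.6]
finger_gap: 0.0939
```

Call:
carry_out(deltas=[{"xyz":[-0.69,0,-0.83],"rotation":[0,0,0],"jaw":0},{"xyz":[-0.69,0,-0.83],"rotation":[0,0,0],"jaw":0},{"xyz":[-0.69,0,-0.83],"rotation":[0,0,0],"jaw":0},{"xyz":[-0.69,0,-0.83],"rotation":[0,0,0],"jaw":0}])

```text
time_s: 1.92
position: [0.3554, 0.2294, 0.405]
tcp_rot: [-0.582, 0.583, 0.401, -0.401]
ft_force: [0.7, 0.6, 0.0]
finger_gap: 0.0943
```

Call:
carry_out(deltas=[{"xyz":[-0.69,0,-0.83],"rotation":[0,0,0],"jaw":0},{"xyz":[-0.69,0,-0.83],"rotation":[0,0,0],"jaw":0},{"xyz":[-0.69,0,-0.83],"rotation":[0,0,0],"jaw":0},{"xyz":[-0.69,0,-0.83],"rotation":[0,0,0],"jaw":0}])

```text
time_s: 2.25
position: [0.4349, 0.0881, 0.405]
tcp_rot: [-0.582, 0.583, 0.401, -0.4]
ft_force: [0.6, 0.3, -0.8]
finger_gap: 0.0939
```

```bash
python3 - <<'E'
from h import *
s,d=snap('wrist','w1');print(s['time_s'],s['position'],s['tcp_rot'].round(4) if hasattr(s['tcp_rot'],'round') else s['tcp_rot'])
plan([.5144,-.049,.225],np.radians(31))
plan([.5144,-.049,.122],np.radians(31))
E
```

```text
2.25 [0.43490126 0.08814865 0.40498976] [-0.5823  0.5828  0.4011 -0.4004]
xyz [-0.6381, 0.0032, -0.8005] rot [0.0018, 0.2093, -0.0008] rows 6.0
xyz [-0.6351, 0.6899, -0.7974] rot [0.0018, 0.2093, -0.0008] rows 6.0
```

View pics/w1.png

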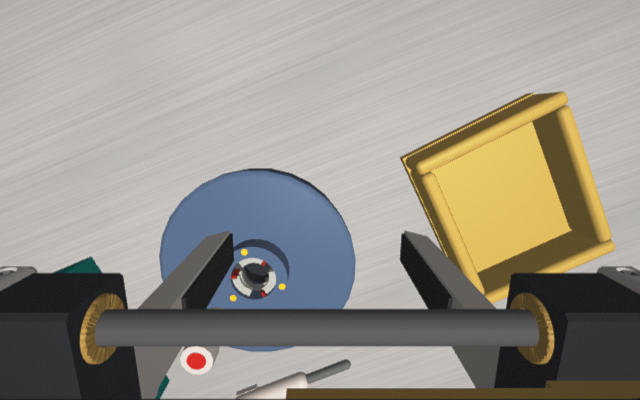

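```bash
python3 - <<'E'
from h import *
s=sensors.state(); d=cams.read_camera('wrist'); t=cams.read_camera('top'); sd=cams.read_camera('side')
im=d['frame'].astype(int); hsv=cv2.cvtColor(d['frame'],cv2.COLOR_RGB2HSV)
P=[]
for c in [(244,252),(282,287),(233,298)]:
    x,y=c; w=hsv[y-6:y+7,x-6:x+7]; m=(abs(w[...,0].astype(int)-28)<8)&(w[...,1]>120)&(w[...,2]>120)
    yy,xx=np.nonzero(m); uv=(x-6+xx.mean(),y-6+yy.mean()); p=onz(d,uv,.105,s); P.append(p); print(uv,len(xx),p.round(4))
c=np.mean(P,0)
print('centre',c)
for p in P: v=p-c; print(np.linalg.norm(v),np.degrees(np.arctan2(v[1],v[0])))
k=800/600
ct=lambda x,y:(275+x*k/4.5-.4,205+y*k/4.5-.4)
cs=lambda x,y:(205+(x-296)*k/4-.4,180+y*k/4-.4)
print('cap z',onz(d,(196,361),.147,s), tri([ray(d,(196,361),s),ray(t,ct(225,98)),ray(sd,cs(511,97))]))
# dot triangulated
print('dot54',tri([ray(d,(282,287),s),ray(t,ct(110,125)),ray(sd,cs(453,64))]))
for uv in [(412,166),(564,102),(612,245),(478,297)]: print('tub rim-ish',onz(d,uv,.062,s).round(4))
for uv in [(430,180),(530,122),(572,230),(483,272)]: print('tub floor-ish',onz(d,uv,.014,s).round(4))
for uv in [(184,202),(241,199),(243,262),(187,266)]: print('top inner',onz(t,uv,.062).round(4))
E
```

```text
(np.float64(248.23809523809524), np.float64(247.66666666666666)) 21 [0.4547 0.0115 0.105 ]
(np.float64(286.29411764705884), np.float64(282.29411764705884)) 17 [0.4978 0.0299 0.105 ]
(np.float64(237.23809523809524), np.float64(293.6666666666667)) 21 [ 0.4921 -0.0163  0.105 ]
centre [0.48152066 0.00834839 0.105     ]
0.027015739282337786 173.2984295438429
0.026988883294787887 52.931403864788
0.026852385367186357 -66.83536551848348
cap z [ 0.5176696  -0.05475939  0.147     ] (array([ 0.51418458, -0.05035282,  0.15152941]), [np.float64(0.0010951962596920588), np.float64(0.0015328367856324457), np.float64(0.0009919139687534562)])
dot54 (array([0.49657742, 0.02722288, 0.10972196]), [np.float64(0.002087008955308053), np.float64(0.0023569443160161726), np.float64(0.0015994553563592787)])
tub rim-ish [0.4481 0.1763 0.062 ]
tub rim-ish [0.4423 0.3224 0.062 ]
tub rim-ish [0.5981 0.3402 0.062 ]
tub rim-ish [0.606  0.1995 0.062 ]
tub floor-ish [0.4815 0.2001 0.014 ]
tub floor-ish [0.46   0.3166 0.014 ]
tub floor-ish [0.5966 0.3349 0.014 ]
tub floor-ish [0.6108 0.2268 0.014 ]
top inner [0.5901 0.3387 0.062 ]
top inner [0.6002 0.1976 0.062 ]
top inner [0.4444 0.1868 0.062 ]
top inner [0.4326 0.3231 0.062 ]
```

Call:
carry_out(deltas=[{"xyz":[-0.637,0.1,-0.8],"rotation":[0,0.209,0],"jaw":60},{"xyz":[-0.637,0.1,-0.8],"rotation":[0,0.209,0],"jaw":60},{"xyz":[-0.637,0.1,-0.8],"rotation":[0,0.209,0],"jaw":60},{"xyz":[-0.637,0.1,-0.8],"rotation":[0,0.209,0],"jaw":60},{"xyz":[-0.637,0.1,-0.8],"rotation":[0,0.209,0],"jaw":60},{"xyz":[-0.637,0.1,-0.8],"rotation":[0,0.209,0],"jaw":60},{"xyz":[-0.637,0.1,-0.8],"rotation":[0,0.209,0],"jaw":60},{"xyz":[-0.637,0.1,-0.8],"rotation":[0,0.209,0],"jaw":60}])

```text
time_s: 3.12
position: [0.5123, -0.04, 0.3898]
tcp_rot: [0.68, -0.68, -0.193, 0.193]
ft_force: [0.3, 0.2, 0.1]
finger_gap: 0.0721
```

```bash
python3 - <<'E'
from h import *
s,d=snap('wrist','w2');print(s['time_s'],s['position'],s['finger_gap'], rq(s['tcp_rot']).round(3)[:,0])
print(proj(d,[.515,-.0495,.147],s))
plan([.515,-.0495,.122],np.radians(31))
E
```

```text
3.1167 [ 0.51227076 -0.04004105  0.38976578] 0.07207195160451477 [0.851 0.525 0.   ]
[312.03710636 236.18334005]
xyz [-0.0172, 0.586, -0.0631] rot [-0.0, 0.0037, 0.0001] rows 3.0
```

View pics/w2.png

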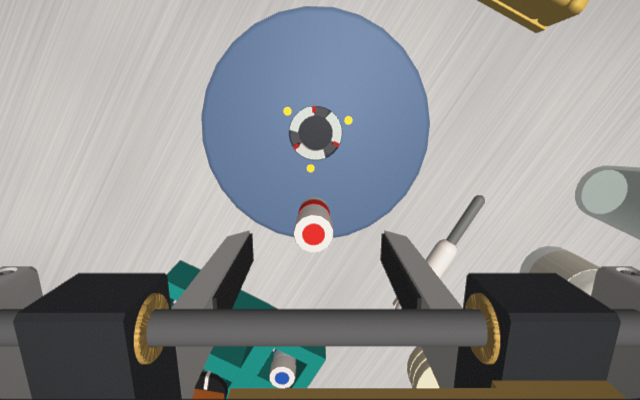

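Call:
carry_out(deltas=[{"xyz":[0,0.1,0],"rotation":[0,0,0],"jaw":60},{"xyz":[0,0.1,0],"rotation":[0,0,0],"jaw":60},{"xyz":[0,0.1,0],"rotation":[0,0,0],"jaw":60}])

```text
time_s: 3.42
position: [0.512, -0.0407, 0.3741]
tcp_rot: [0.681, -0.68, -0.192, 0.193]
ft_force: [-0.8, -0.3, 1.1]
finger_gap: 0.0719
```

```bash
python3 - <<'E'
from h import *
s=sensors.state();print(s['time_s'],s['position'],s['finger_gap'], rq(s['tcp_rot']).round(3)[:,0])
plan([.515,-.0495,.122],np.radians(31))
E
```

```text
3.4167 [ 0.5119862  -0.04068759  0.37410237] 0.071907851356534 [ 0.852  0.524 -0.001]
xyz [-0.0131, 0.4806, -0.0612] rot [-0.0004, 0.0033, -0.0004] rows 2.0
```

Call:
carry_out(deltas=[{"xyz":[-0.013,0,-0.061],"rotation":[0,0,0],"jaw":60},{"xyz":[-0.013,0.24,-0.061],"rotation":[0,0,0],"jaw":60},{"xyz":[-0.013,0.48,-0.061],"rotation":[0,0,0],"jaw":60},{"xyz":[-0.013,0.48,-0.061],"rotation":[0,0,0],"jaw":60},{"xyz":[-0.013,0.48,-0.061],"rotation":[0,0,0],"jaw":200},{"xyz":[-0.013,0.48,-0.061],"rotation":[0,0,0],"jaw":200},{"xyz":[-0.013,0.48,-0.061],"rotation":[0,0,0],"jaw":200},{"xyz":[-0.013,0.48,-0.061],"rotation":[0,0,0],"jaw":200},{"xyz":[-0.013,0.48,-0.061],"rotation":[0,0,0],"jaw":200}], grip_force=12)

```text
time_s: 4.17
position: [0.5161, -0.0505, 0.3049]
tcp_rot: [-0.68, 0.681, 0.193, -0.191]
ft_force: [0.6, -0.3, 0.2]
finger_gap: 0.0419
```

```bash
python3 - <<'E'
from h import *
s,d=snap('wrist','w3');print(s['time_s'],s['position'],s['finger_gap'], s['ft_force'])
E
```

```text
4.1667 [ 0.51611758 -0.0505425   0.30494002] 0.04192935988513148 [ 0.58456967 -0.32960125  0.21322683]
```

View pics/w3.png

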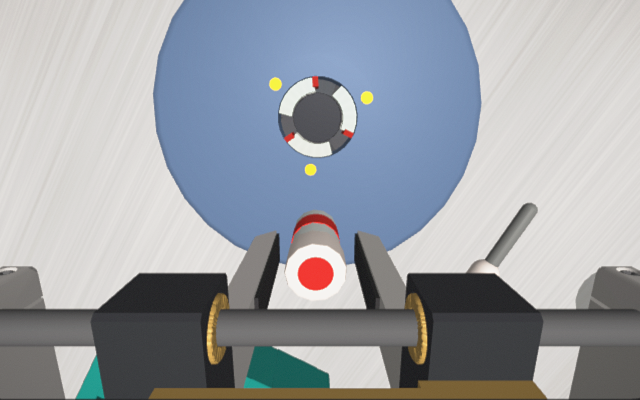

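Call:
carry_out(deltas=[{"xyz":[0,0.015,0],"rotation":[0,0,0],"jaw":200},{"xyz":[0,0.015,0],"rotation":[0,0,0],"jaw":200},{"xyz":[0,0.015,0],"rotation":[0,0,0],"jaw":200},{"xyz":[0,0.015,0],"rotation":[0,0,0],"jaw":200},{"xyz":[0,0.015,0],"rotation":[0,0,0],"jaw":200},{"xyz":[0,0.015,0],"rotation":[0,0,0],"jaw":200}], grip_force=12)

```text
time_s: 4.72
position: [0.5156, -0.0504, 0.3008]
tcp_rot: [-0.681, 0.681, 0.192, -0.192]
ft_force: [0.9, -0.6, 2.7]
finger_gap: 0.0275
```

```bash
cat >> h.py <<'E'
def dots(d,s,guess,z=.105,w=9):
    hsv=cv2.cvtColor(d['frame'],cv2.COLOR_RGB2HSV);P=[]
    for x,y in guess:
        W=hsv[y-w:y+w+1,x-w:x+w+1].astype(int); m=(abs(W[...,0]-28)<8)&(W[...,1]>120)&(W[...,2]>120)
        yy,xx=np.nonzero(m); uv=(x-w+xx.mean(),y-w+yy.mean()); p=onz(d,uv,z,s);P.append(p)
    c=np.mean(P,0)
    print('mouth',c.round(4),[ (round(np.linalg.norm(p-c),4),round(np.degrees(np.arctan2(p[1]-c[1],p[0]-c[0])),1)) for p in P]); return c
E
python3 - <<'E'
from h import *
s,d=snap('wrist','w4');print(s['time_s'],s['position'],s['finger_gap'], s['ft_force'])
dots(d,s,[(275,84),(367,98),(310,170)])
t=cams.read_camera('top')
for uv in [(184,202),(241,199),(243,262),(187,266)]: pass
E
```

```text
4.7167 [ 0.51563733 -0.05040299  0.30077005] 0.027541411483013728 [ 0.94694526 -0.6200541   2.73000033]
mouth [0.4808 0.0098 0.105 ] [(np.float64(0.027), np.float64(173.5)), (np.float64(0.027), np.float64(53.4)), (np.float64(0.027), np.float64(-66.6))]
```

Call:
carry_out(deltas=[{"xyz":[0,-0.2,0],"rotation":[0,0,0],"jaw":200},{"xyz":[0,-0.4,0],"rotation":[0,0,0],"jaw":200},{"xyz":[0.02,-0.45,0.05],"rotation":[0,0,0],"jaw":200},{"xyz":[0.13,-0.45,0.22],"rotation":[0,0,0],"jaw":200},{"xyz":[0.27,-0.45,0.45],"rotation":[0,0,0],"jaw":200},{"xyz":[0.4,-0.45,0.67],"rotation":[0,0,0],"jaw":200},{"xyz":[0.53,-0.45,0.89],"rotation":[0,0,0],"jaw":200},{"xyz":[0.53,-0.45,0.89],"rotation":[0,0,0],"jaw":200}])

```text
time_s: 5.48
position: [0.5125, 0.1107, 0.3666]
tcp_rot: [0.681, -0.678, -0.194, 0.195]
ft_force: [0.4, -0.2, -0.3]
finger_gap: 0.0276
```

Call:
carry_out(deltas=[{"xyz":[0.13,0,0.22],"rotation":[0,0,0],"jaw":200},{"xyz":[0.27,0,0.44],"rotation":[0,0,0],"jaw":200},{"xyz":[0.4,0,0.67],"rotation":[0,0,0],"jaw":200},{"xyz":[0.53,0,0.89],"rotation":[0,0,0],"jaw":200},{"xyz":[0.53,0,0.89],"rotation":[0,0,0],"jaw":200},{"xyz":[0.53,0,0.89],"rotation":[0,0,0],"jaw":200}])

```text
time_s: 5.98
position: [0.511, 0.262, 0.3663]
tcp_rot: [-0.68, 0.68, 0.192, -0.194]
ft_force: [0.3, -0.2, -1.2]
finger_gap: 0.0275
```

```bash
python3 - <<'E'
from h import *
s,d=snap('wrist','w5');print(s['time_s'],s['position'],s['finger_gap'], s['ft_force'])
plan([.518,.263,.052],np.radians(31))
sd=snap('side','s5')
E
```

```text
5.9833 [0.51100564 0.26204839 0.36631115] 0.027502421377718474 [ 0.31974213 -0.24618627 -1.15642633]
xyz [0.0481, 0.8971, -0.0105] rot [0.0001, 0.0032, -0.0008] rows 4.0
```

View pics/w5.png

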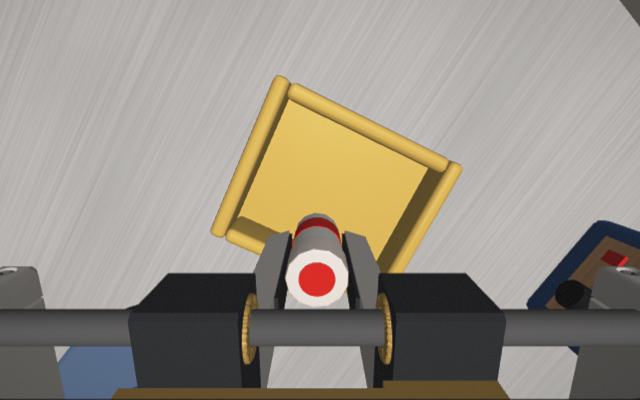

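View pics/s5.png

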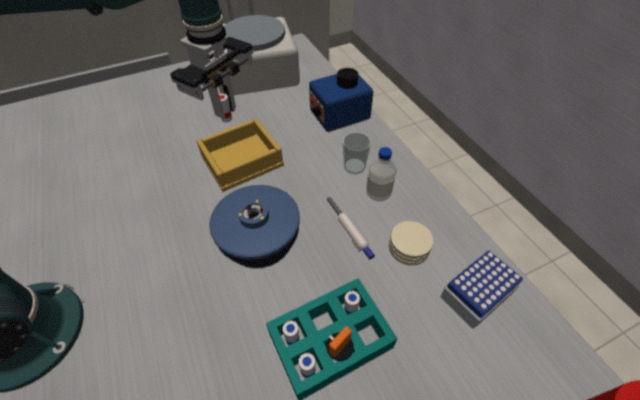

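```bash
python3 - <<'E'
from h import *
s=sensors.state();d=cams.read_camera('wrist')
a,b,c=[onz(d,u,.062,s) for u in [(281,78),(461,167),(213,234)]]
print(a,b,c,(b+c)/2,np.linalg.norm(a-b),np.linalg.norm(a-c))
E
```

```text
[0.43466332 0.33105259 0.062     ] [0.59975609 0.34890705 0.062     ] [0.44854908 0.18623601 0.062     ] [0.52415258 0.26757153 0.062     ] 0.166055425059506 0.14548077072831908
```

Call:
carry_out(deltas=[{"xyz":[0.077,0.2,-0.015],"rotation":[0,0,0],"jaw":200},{"xyz":[0.077,0.45,-0.015],"rotation":[0,0,0],"jaw":200},{"xyz":[0.077,0.7,-0.015],"rotation":[0,0,0],"jaw":200},{"xyz":[0.077,0.85,-0.015],"rotation":[0,0,0],"jaw":200},{"xyz":[0.077,0.9,-0.015],"rotation":[0,0,0],"jaw":200},{"xyz":[0.077,0.905,-0.015],"rotation":[0,0,0],"jaw":200},{"xyz":[0.077,0.91,-0.015],"rotation":[0,0,0],"jaw":200}])

```text
time_s: 6.72
position: [0.5233, 0.2634, 0.2322]
tcp_rot: [0.681, -0.681, -0.192, 0.191]
ft_force: [-0.5, 0.5, -0.1]
finger_gap: 0.0278
```

Call:
carry_out(deltas=[{"xyz":[0,0,0],"rotation":[0,0,0],"jaw":200}])

```text
time_s: 6.8
position: [0.5234, 0.2638, 0.2329]
tcp_rot: [0.681, -0.681, -0.192, 0.19]
ft_force: [-0.3, -0.2, 0.0]
finger_gap: 0.0276
```

Call:
carry_out(deltas=[{"xyz":[0,0.01,0],"rotation":[0,0,0],"jaw":200},{"xyz":[0,0.01,0],"rotation":[0,0,0],"jaw":200}])

```text
time_s: 6.97
position: [0.5231, 0.2644, 0.231]
tcp_rot: [0.681, -0.681, -0.192, 0.191]
ft_force: [0.5, -0.0, -0.1]
finger_gap: 0.0278
```

Call:
carry_out(deltas=[{"xyz":[0,0.01,0],"rotation":[0,0,0],"jaw":200},{"xyz":[0,0.01,0],"rotation":[0,0,0],"jaw":200}])

```text
time_s: 7.13
position: [0.5228, 0.2645, 0.2288]
tcp_rot: [0.681, -0.681, -0.192, 0.192]
ft_force: [-0.3, -0.6, 0.3]
finger_gap: 0.0273
```

Call:
carry_out(deltas=[{"xyz":[0,0.007,0],"rotation":[0,0,0],"jaw":200},{"xyz":[0,0.007,0],"rotation":[0,0,0],"jaw":200}])

```text
time_s: 7.3
position: [0.5228, 0.2646, 0.2287]
tcp_rot: [-0.681, 0.681, 0.192, -0.191]
ft_force: [-2.0, -0.4, 4.5]
finger_gap: 0.0277
```

Call:
carry_out(deltas=[{"xyz":[0,0.007,0],"rotation":[0,0,0],"jaw":200},{"xyz":[0,0.007,0],"rotation":[0,0,0],"jaw":200}])

```text
time_s: 7.47
position: [0.5229, 0.2645, 0.2287]
tcp_rot: [-0.681, 0.681, 0.192, -0.191]
ft_force: [-3.1, -3.0, 8.6]
finger_gap: 0.028
```

Call:
carry_out(deltas=[{"xyz":[0,-0.01,0],"rotation":[0,0,0],"jaw":110},{"xyz":[0,-0.01,0],"rotation":[0,0,0],"jaw":110},{"xyz":[0,-0.01,0],"rotation":[0,0,0],"jaw":110},{"xyz":[0,-0.01,0],"rotation":[0,0,0],"jaw":110},{"xyz":[0,-0.01,0],"rotation":[0,0,0],"jaw":110},{"xyz":[0,-0.2,0],"rotation":[0,0,0],"jaw":110},{"xyz":[0,-0.4,0],"rotation":[0,0,0],"jaw":110},{"xyz":[0,-0.6,0],"rotation":[0,0,0],"jaw":110},{"xyz":[0,-0.8,0],"rotation":[0,0,0],"jaw":110},{"xyz":[0,-0.95,0],"rotation":[0,0,0],"jaw":110},{"xyz":[0,-0.95,0],"rotation":[0,0,0],"jaw":110}])

```text
time_s: 8.38
position: [0.5234, 0.2648, 0.3754]
tcp_rot: [0.681, -0.68, -0.196, 0.188]
ft_force: [-0.5, 0.2, 0.4]
finger_gap: 0.0532
```

```bash
python3 - <<'E'
from h import *
s,d=snap('wrist','w6');print(s['time_s'],s['position'],s['finger_gap'], s['ft_force'],s['q'])
plan([.525,-.297,.19],np.radians(-72))
E
```

```text
8.3833 [0.52343896 0.26475158 0.37543137] 0.05322886135273901 [-0.52852248  0.1701899   0.42539628] [ 3.71598287e-01  1.71966742e-01  1.33402298e+00  1.21992091e-04
  1.62410853e+00 -1.77846755e-01]
xyz [-1.9448, 0.005, -3.1996] rot [-0.0017, 0.5749, 0.0019] rows 15.0
```

View pics/w6.png

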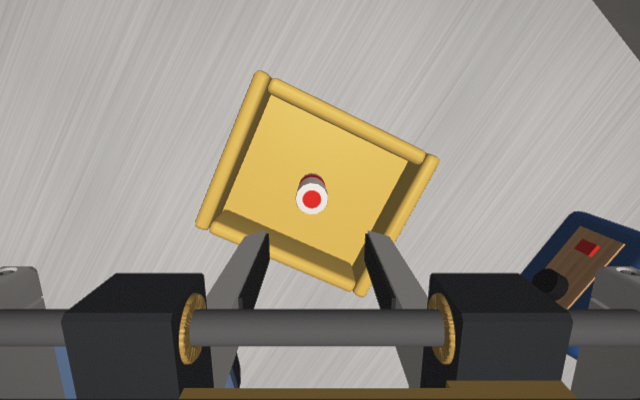

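Call:
carry_out(deltas=[{"xyz":[-0.08,0,-0.13],"rotation":[0,0.038,0],"jaw":60},{"xyz":[-0.16,0,-0.27],"rotation":[0,0.077,0],"jaw":60},{"xyz":[-0.24,0,-0.4],"rotation":[0,0.115,0],"jaw":60},{"xyz":[-0.32,0,-0.53],"rotation":[0,0.153,0],"jaw":60},{"xyz":[-0.4,0,-0.67],"rotation":[0,0.19,0],"jaw":60},{"xyz":[-0.48,0,-0.8],"rotation":[0,0.23,0],"jaw":60}])

```text
time_s: 8.93
position: [0.5236, 0.1233, 0.366]
tcp_rot: [-0.704, 0.705, -0.064, 0.061]
ft_force: [0.3, -1.2, 0.0]
finger_gap: 0.0719
```

Call:
carry_out(deltas=[{"xyz":[0.028,0,-0.153],"rotation":[0,0.038,0],"jaw":60},{"xyz":[0.056,0,-0.31],"rotation":[0,0.077,0],"jaw":60},{"xyz":[0.084,0,-0.46],"rotation":[0,0.115,0],"jaw":60},{"xyz":[0.11,0,-0.61],"rotation":[0,0.153,0],"jaw":60},{"xyz":[0.14,0,-0.77],"rotation":[0,0.19,0],"jaw":60},{"xyz":[0.168,0,-0.92],"rotation":[0,0.23,0],"jaw":60}])

```text
time_s: 9.43
position: [0.5246, -0.017, 0.3661]
tcp_rot: [-0.636, 0.637, -0.309, 0.306]
ft_force: [0.8, 0.4, 1.2]
finger_gap: 0.0717
```

Call:
carry_out(deltas=[{"xyz":[0.18,0,-0.144],"rotation":[0,0.03,0],"jaw":60},{"xyz":[0.365,0,-0.288],"rotation":[0,0.06,0],"jaw":60},{"xyz":[0.55,0,-0.43],"rotation":[0,0.09,0],"jaw":60},{"xyz":[0.73,0,-0.577],"rotation":[0,0.115,0],"jaw":60},{"xyz":[0.73,0,-0.577],"rotation":[0,0.115,0],"jaw":60},{"xyz":[0.73,0,-0.577],"rotation":[0,0.115,0],"jaw":60}])

```text
time_s: 9.93
position: [0.5257, -0.1569, 0.3661]
tcp_rot: [-0.571, 0.572, -0.418, 0.415]
ft_force: [0.1, -0.0, -0.2]
finger_gap: 0.0719
```

```bash
python3 - <<'E'
from h import *
s,d=snap('wrist','w7');print(s['time_s'],s['position'],s['finger_gap'], s['ft_force'],s['q'])
plan([.525,-.297,.19],np.radians(-72))
E
```

```text
9.9333 [ 0.52573249 -0.15689619  0.36609461] 0.07186751267871143 [ 0.09857995 -0.04677805 -0.16224148] [-3.93494517e-01  9.63692018e-02  1.43712110e+00  4.62825476e-04
  1.61272983e+00  8.65057571e-01]
xyz [0.8943, -0.0251, -0.2971] rot [0.0008, 0.0001, -0.001] rows 4.0
```

View pics/w7.png

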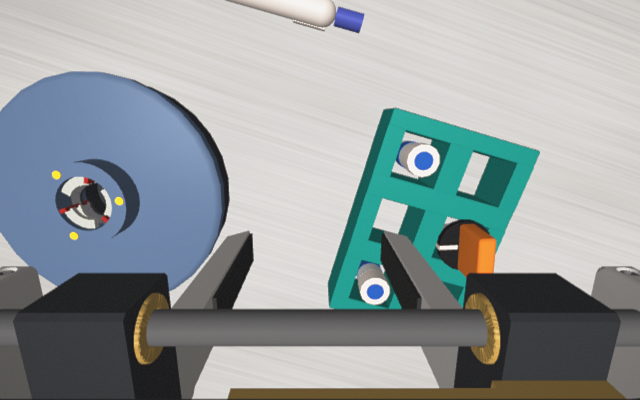

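Call:
carry_out(deltas=[{"xyz":[0.22,0,-0.07],"rotation":[0,0,0],"jaw":60},{"xyz":[0.45,0,-0.15],"rotation":[0,0,0],"jaw":60},{"xyz":[0.67,0,-0.22],"rotation":[0,0,0],"jaw":60},{"xyz":[0.894,0,-0.297],"rotation":[0,0,0],"jaw":60},{"xyz":[0.894,0,-0.297],"rotation":[0,0,0],"jaw":60},{"xyz":[0.894,0,-0.297],"rotation":[0,0,0],"jaw":60}])

```text
time_s: 10.48
position: [0.5256, -0.2966, 0.3673]
tcp_rot: [0.573, -0.572, 0.416, -0.414]
ft_force: [0.1, 0.4, -0.1]
finger_gap: 0.0716
```

```bash
python3 - <<'E'
from h import *
s,d=snap('wrist','w8');print(s['time_s'],s['position'],s['finger_gap'], s['q'])
cv2.imwrite('pics/w8z.png',cv2.resize(d['frame'][150:330,220:420,::-1],None,fx=4,fy=4)[:600,:800])
E
```

```text
10.4833 [ 0.5255513  -0.29658625  0.36734858] 0.07160333474269788 [-6.07927403e-01  2.16614906e-01  1.29769825e+00  8.58888695e-04
  1.62991085e+00  6.47983276e-01]
```

View pics/w8.png

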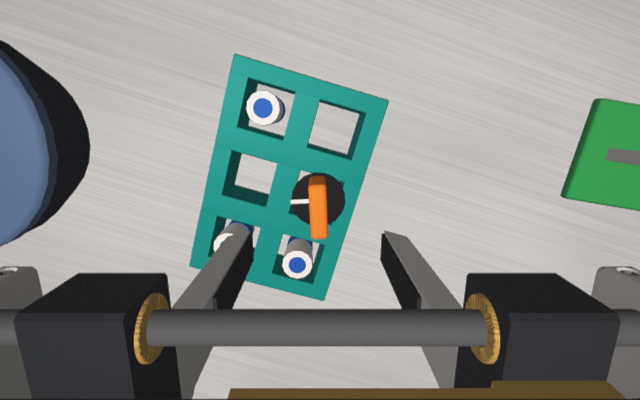

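View pics/w8z.png

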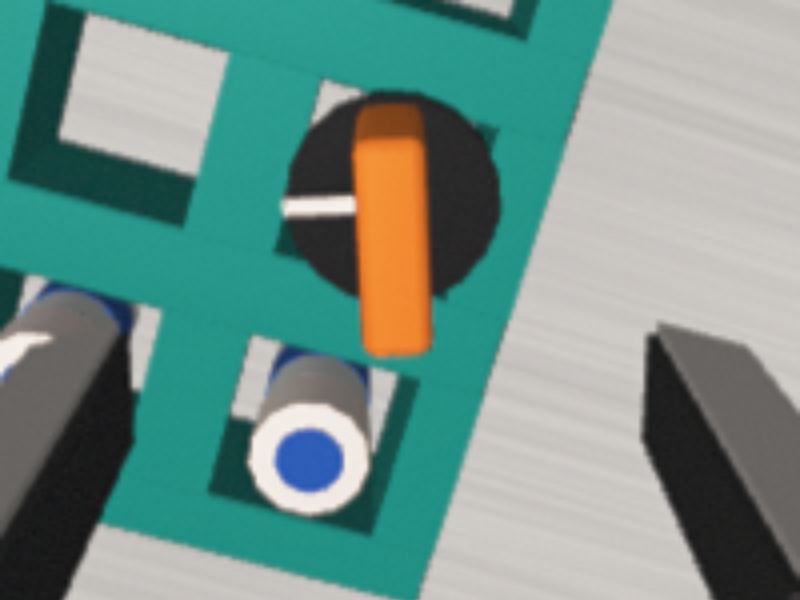

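```bash
python3 - <<'E'
from h import *
s=sensors.state();d=cams.read_camera('wrist')
Z=lambda x,y:((220+(x+.5)/4-.5),(150+(y+.5)/4-.5))
P=[onz(d,Z(*u),.098,s) for u in [(356,139),(425,139),(433,354),(364,356)]]
for p in P: print(p.round(4))
c=np.mean(P,0); print('wing c',c)
ang=lambda v:np.degrees(np.arctan2(v[1],v[0]))
print('long axis',ang(P[3]-P[0]),ang(P[2]-P[1]),'len',np.linalg.norm(P[3]-P[0]),'th',np.linalg.norm(P[1]-P[0]))
print('disc',onz(d,Z(393,196),.058,s))
print('line',ang(onz(d,Z(283,207),.058,s)-onz(d,Z(357,205),.058,s)))
print('tool',ang(rq(s['tcp_rot'])[:,0]))
E
```

```text
[ 0.5444 -0.2821  0.098 ]
[ 0.5484 -0.2944  0.098 ]
[ 0.5084 -0.3094  0.098 ]
[ 0.5038 -0.2968  0.098 ]
wing c [ 0.5262712  -0.29569154  0.098     ]
long axis -160.14000227249753 -159.41262325334617 len 0.04311647596378706 th 0.012935953832667085
disc [ 0.52705667 -0.29516999  0.058     ]
line 109.7392162436227
tool -71.87049195658562
```

Call:
carry_out(deltas=[{"xyz":[-0.005,0.1,0.009],"rotation":[0,-0.012,0],"jaw":100},{"xyz":[-0.005,0.3,0.009],"rotation":[0,-0.012,0],"jaw":120},{"xyz":[-0.005,0.5,0.009],"rotation":[0,-0.012,0],"jaw":120},{"xyz":[-0.005,0.65,0.009],"rotation":[0,-0.012,0],"jaw":120},{"xyz":[-0.005,0.7,0.009],"rotation":[0,-0.012,0],"jaw":120},{"xyz":[-0.005,0.7,0.009],"rotation":[0,-0.012,0],"jaw":120},{"xyz":[-0.005,0.7,0.009],"rotation":[0,-0.012,0],"jaw":120}])

```text
time_s: 11.17
position: [0.5269, -0.2944, 0.2647]
tcp_rot: [0.58, -0.58, 0.404, -0.404]
ft_force: [-0.0, -0.8, 1.0]
finger_gap: 0.05
```

```bash
python3 - <<'E'
from h import *
s,d=snap('wrist','w9');print(s['time_s'],s['position'],s['finger_gap'], s['ft_force'])
plan([.5265,-.2955,.082],np.radians(-69.8))
E
```

```text
11.1667 [ 0.52693738 -0.29440494  0.26467144] 0.04997346749676529 [-0.03069331 -0.81355194  1.00354644]
xyz [0.0021, 0.0256, -0.0056] rot [-0.0006, 0.0005, 0.0008] rows 1.0
```

View pics/w9.png

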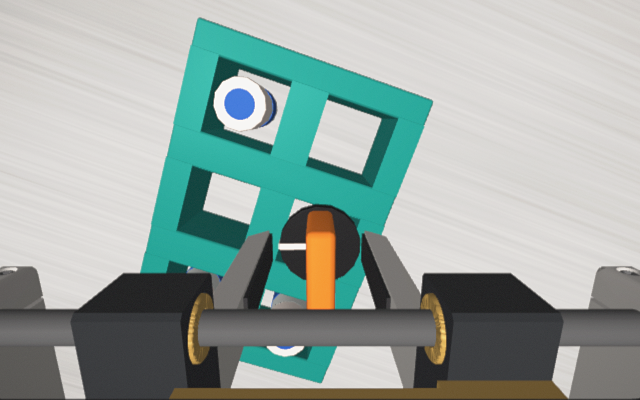

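Call:
carry_out(deltas=[{"xyz":[0.006,0.017,0],"rotation":[0,0,0],"jaw":120},{"xyz":[0.006,0.017,0],"rotation":[0,0,0],"jaw":255},{"xyz":[0.006,0.017,0],"rotation":[0,0,0],"jaw":255},{"xyz":[0.006,0.017,0],"rotation":[0,0,0],"jaw":255},{"xyz":[0.006,0.017,0],"rotation":[0,0,0],"jaw":255},{"xyz":[0.006,0.017,0],"rotation":[0,0,0],"jaw":255},{"xyz":[0.006,0.017,0],"rotation":[0,0,0],"jaw":255},{"xyz":[0.006,0.017,0],"rotation":[0,0,0],"jaw":255},{"xyz":[0.006,0.017,0],"rotation":[0,0,0],"jaw":255}], grip_force=25)

```text
time_s: 11.97
position: [0.5267, -0.2964, 0.2613]
tcp_rot: [-0.58, 0.58, -0.404, 0.405]
ft_force: [-1.1, -0.1, 0.5]
finger_gap: 0.014
```

```bash
python3 - <<'E'
from h import *
s,d=snap('wrist','w10');print(s['time_s'],s['position'],s['finger_gap'], s['ft_force'])
x=rq(s['tcp_rot'])[:,0];print(np.degrees(np.arctan2(x[1],x[0])))
E
```

```text
11.9667 [ 0.5267168  -0.29642706  0.26131692] 0.014032612093590776 [-1.07921434 -0.14548826  0.53233151]
-69.79217130780383
```

Call:
carry_out(deltas=[{"xyz":[0,-0.1,0],"rotation":[0,0,0],"jaw":255},{"xyz":[0,-0.3,0],"rotation":[0,0,0],"jaw":255},{"xyz":[0,-0.55,0],"rotation":[0,0,0],"jaw":255},{"xyz":[0,-0.8,0],"rotation":[0,0,0],"jaw":255},{"xyz":[0,-0.9,0],"rotation":[0,0,0],"jaw":255},{"xyz":[-0.15,-0.9,0.03],"rotation":[0,0,0],"jaw":255},{"xyz":[-0.35,-0.9,0.07],"rotation":[0,0,0],"jaw":255},{"xyz":[-0.55,-0.9,0.11],"rotation":[0,0,0],"jaw":255},{"xyz":[-0.75,-0.9,0.155],"rotation":[0,0,0],"jaw":255},{"xyz":[-0.9,-0.9,0.187],"rotation":[0,0,0],"jaw":255},{"xyz":[-0.947,-0.9,0.196],"rotation":[0,0,0],"jaw":255},{"xyz":[-0.947,-0.9,0.196],"rotation":[0,0,0],"jaw":255}])

```text
time_s: 13.02
position: [0.505, -0.1513, 0.3961]
tcp_rot: [0.581, -0.581, 0.404, -0.404]
ft_force: [0.7, 0.0, -1.0]
finger_gap: 0.014
```

```bash
python3 - <<'E'
from h import *
s,d=snap('wrist','w11');print(s['time_s'],s['position'],s['finger_gap'], s['ft_force'])
plan([.4811,.009,.215],np.radians(-6.7))
snap('side','s11')
E
```

```text
13.0167 [ 0.50497071 -0.1513305   0.39609365] 0.013989520169465443 [ 0.66613083  0.02174434 -0.97284568]
xyz [-1.0661, 0.0064, 0.2229] rot [0.0002, -0.3501, 0.0001] rows 9.0
```

View pics/w11.png

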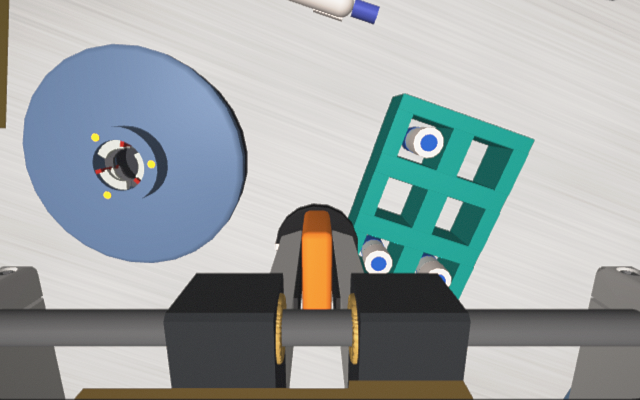

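View pics/s11.png

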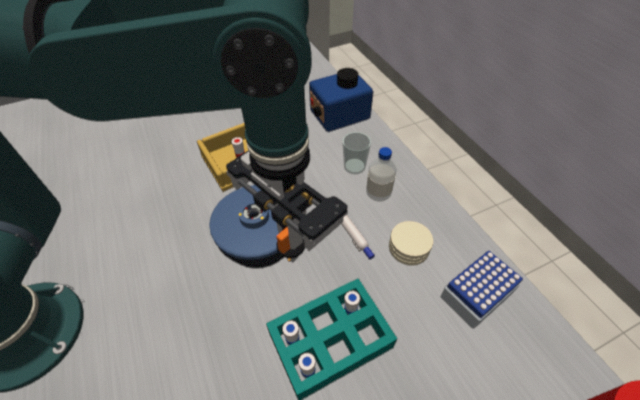

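Call:
carry_out(deltas=[{"xyz":[-0.11,0,0.02],"rotation":[0,-0.038,0],"jaw":255},{"xyz":[-0.22,0,0.045],"rotation":[0,-0.077,0],"jaw":255},{"xyz":[-0.33,0,0.067],"rotation":[0,-0.115,0],"jaw":255},{"xyz":[-0.44,0,0.09],"rotation":[0,-0.154,0],"jaw":255},{"xyz":[-0.56,0,0.115],"rotation":[0,-0.192,0],"jaw":255},{"xyz":[-0.67,0,0.14],"rotation":[0,-0.23,0],"jaw":255},{"xyz":[-0.78,0,0.163],"rotation":[0,-0.27,0],"jaw":255},{"xyz":[-0.89,0,0.186],"rotation":[0,-0.308,0],"jaw":255},{"xyz":[-0.99,0,0.21],"rotation":[0,-0.34,0],"jaw":255},{"xyz":[-1.0,0,0.223],"rotation":[0,-0.35,0],"jaw":255},{"xyz":[-1.0,0,0.223],"rotation":[0,-0.35,0],"jaw":255},{"xyz":[-1.0,0,0.223],"rotation":[0,-0.35,0],"jaw":255}])

```text
time_s: 14.12
position: [0.4853, -0.0016, 0.396]
tcp_rot: [-0.706, 0.706, -0.043, 0.043]
ft_force: [0.0, 0.7, -0.9]
finger_gap: 0.0134
```

```bash
python3 - <<'E'
from h import *
s,d=snap('wrist','w12');print(s['time_s'],s['position'],s['finger_gap'], s['ft_force'])
plan([.4811,.009,.215],np.radians(-6.7))
snap('side','s12');snap('top','t12')
E
```

```text
14.1167 [ 0.48530859 -0.00158375  0.39598225] 0.013425926308701317 [ 0.04186945  0.73873348 -0.86473309]
xyz [-0.0359, 0.0068, 0.0672] rot [0.0002, -0.0013, -0.0001] rows 1.0
```

View pics/w12.png

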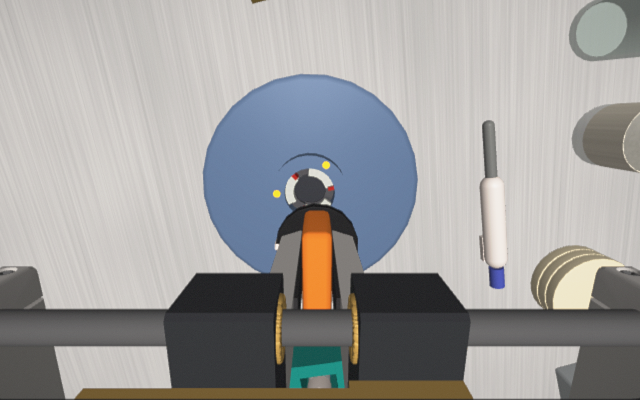

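View pics/s12.png

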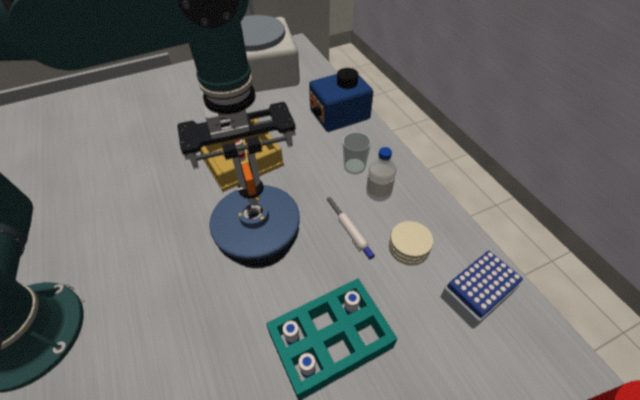

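```bash
python3 - <<'E'
from h import *
s=sensors.state();d=cams.read_camera('wrist')
hsv=cv2.cvtColor(d['frame'],cv2.COLOR_RGB2HSV);w=8
Q=[]
for x,y in [(326,165),(277,194)]:
    W=hsv[y-w:y+w+1,x-w:x+w+1].astype(int); m=(abs(W[...,0]-28)<8)&(W[...,1]>120)&(W[...,2]>120)
    yy,xx=np.nonzero(m); p=onz(d,(x-w+xx.mean(),y-w+yy.mean()),.105,s);Q.append(p);print(p.round(4),len(xx))
a,b=Q; m=(a+b)/2; v=b-a; L=np.linalg.norm(v); print(L, .027*3**.5)
n=np.array([v[1],-v[0],0])/L
for sg in (1,-1):
    c=m+sg*n*L/2/np.tan(np.pi/3); print(c,[np.degrees(np.arctan2(*(q-c)[1::-1])) for q in Q])
# inner circle
print(onz(d,(310,191),.105,s))
E
```

```text
[0.4968 0.0312 0.105 ] 43
[0.4542 0.0128 0.105 ] 40
0.046430232401147915 0.04676537180435968
[0.4701997  0.03430039 0.105     ] [np.float64(-6.696438593965979), np.float64(-126.69643859396596)]
[0.48080443 0.00968071 0.105     ] [np.float64(53.303561406034056), np.float64(173.30356140603402)]
[0.48143052 0.01132866 0.105     ]
```

Call:
carry_out(deltas=[{"xyz":[-0.037,0,0.07],"rotation":[0,-0.001,0],"jaw":255},{"xyz":[-0.037,0,0.07],"rotation":[0,-0.001,0],"jaw":255},{"xyz":[-0.037,0.1,0.07],"rotation":[0,-0.001,0],"jaw":255},{"xyz":[-0.037,0.2,0.07],"rotation":[0,-0.001,0],"jaw":255},{"xyz":[-0.037,0.2,0.07],"rotation":[0,-0.001,0],"jaw":255}])

```text
time_s: 14.73
position: [0.4796, 0.0109, 0.3633]
tcp_rot: [0.706, -0.706, 0.043, -0.039]
ft_force: [-1.1, 0.4, -2.3]
finger_gap: 0.014
```

```bash
python3 - <<'E'
from h import *
s,d=snap('wrist','w13');print(s['time_s'],s['position'],s['finger_gap'], s['ft_force'])
plan([.481,.0095,.160],np.radians(-6.7))
snap('side','s13')
a=cv2.imread('pics/s13.png')[170:250,200:300];b=cv2.imread('pics/w13.png')[150:300,200:430]
a=cv2.resize(a,None,fx=4,fy=4);b=cv2.resize(b,None,fx=2,fy=2)[:320,:400]
b=cv2.copyMakeBorder(b,0,320-b.shape[0],0,0,cv2.BORDER_CONSTANT)
cv2.imwrite('pics/c13.png',np.hstack([a,b]))
E
```

```text
14.7333 [0.47964659 0.01087674 0.3632801 ] 0.014009204067574194 [-1.1372754   0.43021553 -2.27447998]
xyz [0.0087, 0.1645, -0.0078] rot [0.0, 0.0006, -0.0012] rows 1.0
```

View pics/c13.png

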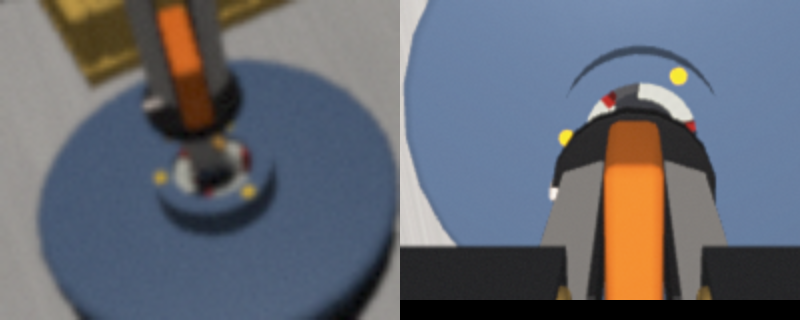

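Call:
carry_out(deltas=[{"xyz":[0.009,0,-0.008],"rotation":[0,0,0],"jaw":255},{"xyz":[0.009,0.05,-0.008],"rotation":[0,0,0],"jaw":255},{"xyz":[0.009,0.1,-0.008],"rotation":[0,0,0],"jaw":255},{"xyz":[0.009,0.14,-0.008],"rotation":[0,0,0],"jaw":255},{"xyz":[0.009,0.14,-0.008],"rotation":[0,0,0],"jaw":255}])

```text
time_s: 15.25
position: [0.4813, 0.0092, 0.3433]
tcp_rot: [0.706, -0.706, 0.042, -0.04]
ft_force: [0.5, -0.4, -1.8]
finger_gap: 0.0139
```

Call:
carry_out(deltas=[{"xyz":[0,0.02,0],"rotation":[0,0,0],"jaw":255},{"xyz":[0,0.02,0],"rotation":[0,0,0],"jaw":255}])

```text
time_s: 15.42
position: [0.4816, 0.0092, 0.3417]
tcp_rot: [0.706, -0.706, 0.041, -0.04]
ft_force: [0.1, 0.7, -1.3]
finger_gap: 0.0138
```

```bash
python3 - <<'E'
from h import *
s=sensors.state();print(s['time_s'],s['position'],s['finger_gap'], s['ft_force'],s['moment'])
plan([.481,.0095,.1528],np.radians(-6.7))
E
```

```text
15.4167 [0.48162345 0.0091663  0.34165266] 0.013816543614289032 [ 0.06335183  0.7346687  -1.34098547] [-0.01766755  0.05793302 -0.02217837]
xyz [-0.0043, 0.059, 0.0017] rot [-0.0, 0.0005, -0.0003] rows 1.0
```

Call:
carry_out(deltas=[{"xyz":[-0.003,0.02,0.001],"rotation":[0,0,0],"jaw":255},{"xyz":[-0.003,0.035,0.001],"rotation":[0,0,0],"jaw":255},{"xyz":[-0.003,0.035,0.001],"rotation":[0,0,0],"jaw":255}])

```text
time_s: 15.67
position: [0.4812, 0.0094, 0.3365]
tcp_rot: [0.706, -0.706, 0.041, -0.04]
ft_force: [-0.2, 0.5, -2.1]
finger_gap: 0.0136
```

Call:
carry_out(deltas=[{"xyz":[0,0.012,0],"rotation":[0,0,0],"jaw":255},{"xyz":[0,0.012,0],"rotation":[0,0,0],"jaw":255}])

```text
time_s: 15.83
position: [0.4813, 0.0094, 0.335]
tcp_rot: [0.706, -0.706, 0.041, -0.041]
ft_force: [-0.2, 0.0, -1.5]
finger_gap: 0.014
```

Call:
carry_out(deltas=[{"xyz":[0,0.01,0],"rotation":[0,0,0],"jaw":255},{"xyz":[0,0.01,0],"rotation":[0,0,0],"jaw":255}])

```text
time_s: 16.0
position: [0.4813, 0.0094, 0.3335]
tcp_rot: [0.706, -0.706, 0.041, -0.041]
ft_force: [0.6, 0.5, -2.1]
finger_gap: 0.014
```

Call:
carry_out(deltas=[{"xyz":[0,0.008,0],"rotation":[0,0,0],"jaw":255},{"xyz":[0,0.008,0],"rotation":[0,0,0],"jaw":255}])

```text
time_s: 16.17
position: [0.4814, 0.0094, 0.3327]
tcp_rot: [0.706, -0.706, 0.041, -0.041]
ft_force: [0.1, 0.1, -1.3]
finger_gap: 0.0138
```

Call:
carry_out(deltas=[{"xyz":[0,0.007,0],"rotation":[0,0,0],"jaw":255},{"xyz":[0,0.007,0],"rotation":[0,0,0],"jaw":255}])

```text
time_s: 16.33
position: [0.4813, 0.0094, 0.3325]
tcp_rot: [0.706, -0.706, 0.04, -0.041]
ft_force: [-1.4, 0.5, 3.2]
finger_gap: 0.0138
```

```bash
python3 - <<'E'
from h import *
s,d=snap('wrist','w14');print(s['time_s'],s['position'],s['ft_force'],s['moment'])
snap('side','s14')
a=cv2.imread('pics/s14.png')[170:250,200:300];b=cv2.imread('pics/w14.png')[150:300,200:430]
a=cv2.resize(a,None,fx=4,fy=4);b=cv2.resize(b,None,fx=2,fy=2)[:320,:400]
b=cv2.copyMakeBorder(b,0,320-b.shape[0],0,0,cv2.BORDER_CONSTANT)
cv2.imwrite('pics/c14.png',np.hstack([a,b]))
E
```

```text
16.3333 [0.48131048 0.00936485 0.33252964] [-1.38864334  0.52725428  3.16299323] [-0.03563433  0.42381006  0.02044148]
```

View pics/c14.png

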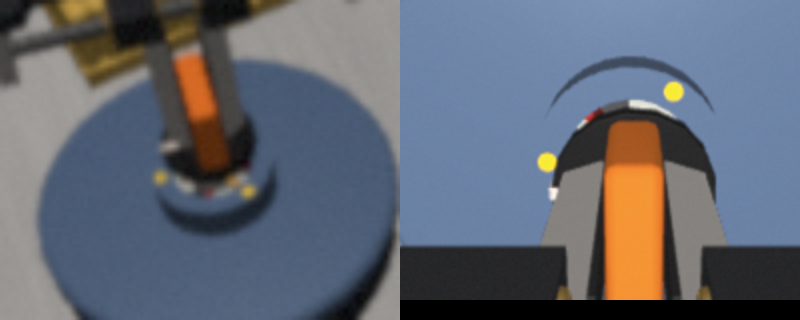

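Call:
carry_out(deltas=[{"xyz":[0,0,0],"rotation":[0,-0.022,0],"jaw":255},{"xyz":[0,0,0],"rotation":[0,-0.045,0],"jaw":255},{"xyz":[0,0,0],"rotation":[0,-0.067,0],"jaw":255},{"xyz":[0,0,0],"rotation":[0,-0.09,0],"jaw":255},{"xyz":[0,0,0],"rotation":[0,-0.111,0],"jaw":255},{"xyz":[0,0,0],"rotation":[0,-0.133,0],"jaw":255},{"xyz":[0,0,0],"rotation":[0,-0.133,0],"jaw":255}])

```text
time_s: 17.02
position: [0.4813, 0.0093, 0.3325]
tcp_rot: [-0.699, 0.699, 0.108, -0.107]
ft_force: [-1.7, -0.6, 4.5]
finger_gap: 0.0131
```

```bash
cat >> h.py <<'E'
def rep():
    s=sensors.state();x=rq(s['tcp_rot']);print(round(s['time_s'],2),np.round(s['position'],4),'yaw',np.degrees(np.arctan2(x[1,0],x[0,0])).round(2),'rel dot',(np.degrees(np.arctan2(x[1,0],x[0,0]))+6.7).round(2),'tilt',np.round(x[2],3),'F',np.round(s['ft_force'],2),'M',np.round(s['moment'],3),'gap',round(s['finger_gap'],4),'q6',round(s['q'][5],2));return s
E
python3 -c "
from h import *
rep()"
```

```text
17.02 [0.4813 0.0093 0.3325] yaw 17.47 rel dot 24.17 tilt [ 0.001 -1.    -0.001] F [-1.69 -0.55  4.51] M [-0.081  0.482  0.038] gap 0.0131 q6 -0.4
```

Call:
carry_out(deltas=[{"xyz":[0,0,0],"rotation":[0,-0.022,0],"jaw":255},{"xyz":[0,0,0],"rotation":[0,-0.045,0],"jaw":255},{"xyz":[0,0,0],"rotation":[0,-0.067,0],"jaw":255},{"xyz":[0,0,0],"rotation":[0,-0.09,0],"jaw":255},{"xyz":[0,0,0],"rotation":[0,-0.111,0],"jaw":255},{"xyz":[0,0,0],"rotation":[0,-0.132,0],"jaw":255},{"xyz":[0,0,0],"rotation":[0,-0.132,0],"jaw":255}])

```text
time_s: 17.6
position: [0.4812, 0.0093, 0.3307]
tcp_rot: [0.662, -0.662, -0.248, 0.249]
ft_force: [-0.6, 0.1, -1.9]
finger_gap: 0.0139
```

```bash
python3 -c "
from h import *
rep()"
```

```text
17.6 [0.4812 0.0093 0.3307] yaw 41.15 rel dot 47.85 tilt [-0.001 -1.     0.001] F [-0.61  0.1  -1.94] M [-0.044  0.018  0.037] gap 0.0139 q6 -0.82
```

Call:
carry_out(deltas=[{"xyz":[0,0.02,0],"rotation":[0,0,0],"jaw":255},{"xyz":[0,0.04,0],"rotation":[0,0,0],"jaw":255},{"xyz":[0,0.05,0],"rotation":[0,0,0],"jaw":255},{"xyz":[0,0.05,0],"rotation":[0,0,0],"jaw":255}])

```text
time_s: 17.93
position: [0.4811, 0.0094, 0.323]
tcp_rot: [0.662, -0.662, -0.248, 0.248]
ft_force: [0.2, 0.3, -2.4]
finger_gap: 0.0138
```

Call:
carry_out(deltas=[{"xyz":[0,0.008,0],"rotation":[0,0,0],"jaw":255},{"xyz":[0,0.008,0],"rotation":[0,0,0],"jaw":255}])

```text
time_s: 18.1
position: [0.4813, 0.0094, 0.3225]
tcp_rot: [0.662, -0.662, -0.248, 0.248]
ft_force: [0.3, -1.0, -1.3]
finger_gap: 0.0134
```

Call:
carry_out(deltas=[{"xyz":[0,0.005,0],"rotation":[0,0,0],"jaw":255},{"xyz":[0,0.005,0],"rotation":[0,0,0],"jaw":255}])

```text
time_s: 18.27
position: [0.4813, 0.0094, 0.322]
tcp_rot: [0.662, -0.662, -0.248, 0.248]
ft_force: [0.7, 0.6, -2.1]
finger_gap: 0.0138
```

```bash
python3 -c "
from h import *
rep()"
```

```text
18.27 [0.4813 0.0094 0.322 ] yaw 41.09 rel dot 47.79 tilt [ 0. -1.  0.] F [ 0.71  0.6  -2.11] M [-0.023  0.055 -0.032] gap 0.0138 q6 -0.82
```

Call:
carry_out(deltas=[{"xyz":[0,0.005,0],"rotation":[0,0,0],"jaw":255},{"xyz":[0,0.005,0],"rotation":[0,0,0],"jaw":255}])

```text
time_s: 18.43
position: [0.4813, 0.0094, 0.3217]
tcp_rot: [-0.662, 0.662, 0.248, -0.248]
ft_force: [-1.6, 0.2, -0.1]
finger_gap: 0.0138
```

Call:
carry_out(deltas=[{"xyz":[0,0.004,0],"rotation":[0,0,0],"jaw":255},{"xyz":[0,0.004,0],"rotation":[0,0,0],"jaw":255}])

```text
time_s: 18.6
position: [0.4813, 0.0094, 0.3215]
tcp_rot: [-0.662, 0.662, 0.248, -0.248]
ft_force: [-2.2, -0.3, 3.9]
finger_gap: 0.0137
```

Call:
carry_out(deltas=[{"xyz":[0,0.0012,0],"rotation":[0,0.014,0],"jaw":255},{"xyz":[0,0.003,0],"rotation":[0,0.028,0],"jaw":255},{"xyz":[0,0.004,0],"rotation":[0,0.042,0],"jaw":255},{"xyz":[0,0.006,0],"rotation":[0,0.056,0],"jaw":255},{"xyz":[0,0.006,0],"rotation":[0,0.056,0],"jaw":255}])

```text
time_s: 19.02
position: [0.4814, 0.0101, 0.3214]
tcp_rot: [0.682, -0.681, -0.19, 0.188]
ft_force: [-2.0, 3.0, 5.8]
finger_gap: 0.0138
```

```bash
python3 -c "
from h import *
rep()"
```

```text
19.02 [0.4814 0.0101 0.3214] yaw 30.96 rel dot 37.66 tilt [ 0.003 -1.     0.001] F [-1.99  3.04  5.76] M [ 0.586  0.496 -0.023] gap 0.0138 q6 -0.64
```

Call:
carry_out(deltas=[{"xyz":[0,0,0],"rotation":[0,0.014,0],"jaw":255},{"xyz":[0,0.001,0],"rotation":[0,0.028,0],"jaw":255},{"xyz":[0,0.002,0],"rotation":[0,0.042,0],"jaw":255},{"xyz":[0,0.002,0],"rotation":[0,0.042,0],"jaw":255}])

```text
time_s: 19.35
position: [0.4815, 0.0099, 0.3211]
tcp_rot: [0.693, -0.692, -0.144, 0.142]
ft_force: [-2.9, 2.0, 5.9]
finger_gap: 0.0139
```

```bash
python3 -c "
from h import *
rep()"
```

```text
19.35 [0.4815 0.0099 0.3211] yaw 23.39 rel dot 30.09 tilt [ 0.003 -1.     0.001] F [-2.85  2.03  5.93] M [ 0.413  0.495 -0.032] gap 0.0139 q6 -0.51
```

Call:
carry_out(deltas=[{"xyz":[0,0.002,0],"rotation":[0,0.014,0],"jaw":255},{"xyz":[0,0.004,0],"rotation":[0,0.028,0],"jaw":255},{"xyz":[0,0.006,0],"rotation":[0,0.042,0],"jaw":255},{"xyz":[0,0.006,0],"rotation":[0,0.042,0],"jaw":255}])

```text
time_s: 19.68
position: [0.4815, 0.0098, 0.3202]
tcp_rot: [0.701, -0.7, -0.098, 0.096]
ft_force: [-1.5, 1.8, 5.2]
finger_gap: 0.0139
```

```bash
python3 -c "
from h import *
rep()"
```

```text
19.68 [0.4815 0.0098 0.3202] yaw 15.82 rel dot 22.52 tilt [ 0.003 -1.     0.001] F [-1.53  1.84  5.22] M [ 0.34   0.453 -0.06 ] gap 0.0139 q6 -0.37
```

Call:
carry_out(deltas=[{"xyz":[0,0.002,0],"rotation":[0,0.014,0],"jaw":255},{"xyz":[0,0.004,0],"rotation":[0,0.028,0],"jaw":255},{"xyz":[0,0.006,0],"rotation":[0,0.042,0],"jaw":255},{"xyz":[0,0.008,0],"rotation":[0,0.056,0],"jaw":255},{"xyz":[0,0.01,0],"rotation":[0,0.07,0],"jaw":255},{"xyz":[0,0.012,0],"rotation":[0,0.084,0],"jaw":255},{"xyz":[0,0.012,0],"rotation":[0,0.084,0],"jaw":255}])

```text
time_s: 20.27
position: [0.4816, 0.0097, 0.3187]
tcp_rot: [0.708, -0.707, -0.006, 0.003]
ft_force: [-1.7, 1.1, 6.3]
finger_gap: 0.0137
```

```bash
python3 -c "
from h import *
rep()"
```

```text
20.27 [0.4816 0.0097 0.3187] yaw 0.7 rel dot 7.4 tilt [ 0.003 -1.     0.001] F [-1.72  1.14  6.34] M [ 0.308  0.312 -0.102] gap 0.0137 q6 -0.11
```

Call:
carry_out(deltas=[{"xyz":[0,0.0015,0],"rotation":[0,0.014,0],"jaw":255},{"xyz":[0,0.003,0],"rotation":[0,0.028,0],"jaw":255},{"xyz":[0,0.005,0],"rotation":[0,0.042,0],"jaw":255},{"xyz":[0,0.007,0],"rotation":[0,0.056,0],"jaw":255},{"xyz":[0,0.009,0],"rotation":[0,0.07,0],"jaw":255},{"xyz":[0,0.011,0],"rotation":[0,0.084,0],"jaw":255},{"xyz":[0,0.011,0],"rotation":[0,0.084,0],"jaw":255}])

```text
time_s: 20.85
position: [0.4818, 0.0097, 0.3171]
tcp_rot: [0.702, -0.701, 0.087, -0.09]
ft_force: [-1.2, 0.3, 6.2]
finger_gap: 0.0138
```

```bash
python3 -c "
from h import *
rep()"
```

```text
20.85 [0.4818 0.0097 0.3171] yaw -14.41 rel dot -7.71 tilt [ 0.004 -1.     0.002] F [-1.18  0.31  6.25] M [ 0.238  0.345 -0.035] gap 0.0138 q6 0.15
```

Call:
carry_out(deltas=[{"xyz":[0,0.002,0],"rotation":[0,0.014,0],"jaw":255},{"xyz":[0,0.004,0],"rotation":[0,0.028,0],"jaw":255},{"xyz":[0,0.006,0],"rotation":[0,0.042,0],"jaw":255},{"xyz":[0,0.007,0],"rotation":[0,0.056,0],"jaw":255},{"xyz":[0,0.007,0],"rotation":[0,0.07,0],"jaw":255},{"xyz":[0,0.007,0],"rotation":[0,0.07,0],"jaw":255}])

```text
time_s: 21.35
position: [0.482, 0.0096, 0.3163]
tcp_rot: [0.688, -0.687, 0.164, -0.167]
ft_force: [-0.3, 1.1, 6.4]
finger_gap: 0.0137
```

```bash
python3 - <<'E'
from h import *
rep()
snap('side','s20');snap('wrist','w20')
a=cv2.imread('pics/s20.png')[170:250,200:300];b=cv2.imread('pics/w20.png')[150:300,200:430]
a=cv2.resize(a,None,fx=4,fy=4);b=cv2.resize(b,None,fx=2,fy=2)[:320,:400]
b=cv2.copyMakeBorder(b,0,320-b.shape[0],0,0,cv2.BORDER_CONSTANT)
cv2.imwrite('pics/c20.png',np.hstack([a,b]))
E
```

```text
21.35 [0.482  0.0096 0.3163] yaw -27.01 rel dot -20.31 tilt [ 0.004 -1.     0.003] F [-0.29  1.06  6.38] M [ 0.18   0.336 -0.021] gap 0.0137 q6 0.37
```

View pics/c20.png

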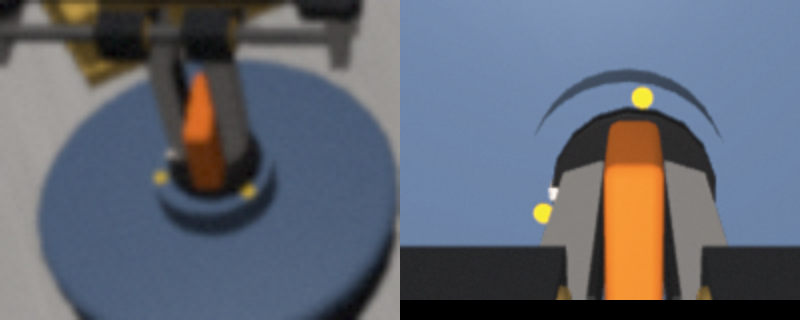

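Call:
carry_out(deltas=[{"xyz":[0,0.001,0],"rotation":[0,0.014,0],"jaw":255},{"xyz":[0,0.002,0],"rotation":[0,0.028,0],"jaw":255},{"xyz":[0,0.002,0],"rotation":[0,0.028,0],"jaw":255}])

```text
time_s: 21.7
position: [0.482, 0.0095, 0.3163]
tcp_rot: [0.68, -0.679, 0.194, -0.197]
ft_force: [-1.4, 0.7, 7.4]
finger_gap: 0.0137
```

```bash
python3 -c "
from h import *
rep()"
```

```text
21.7 [0.482  0.0095 0.3163] yaw -32.06 rel dot -25.36 tilt [ 0.004 -1.     0.003] F [-1.43  0.75  7.37] M [ 0.143  0.446 -0.021] gap 0.0137 q6 0.46
```

Call:
carry_out(deltas=[{"xyz":[0,-0.004,0],"rotation":[0,0,0],"jaw":255},{"xyz":[0,-0.004,0],"rotation":[0,0,0],"jaw":100},{"xyz":[0,-0.004,0],"rotation":[0,0,0],"jaw":100},{"xyz":[0,-0.004,0],"rotation":[0,0,0],"jaw":100},{"xyz":[0,-0.004,0],"rotation":[0,0,0],"jaw":100},{"xyz":[0,-0.004,0],"rotation":[0,0,0],"jaw":100},{"xyz":[0,-0.1,0],"rotation":[0,0,0],"jaw":100},{"xyz":[0,-0.3,0],"rotation":[0,0,0],"jaw":100},{"xyz":[0,-0.5,0],"rotation":[0,0,0],"jaw":100},{"xyz":[0,-0.7,0],"rotation":[0,0,0],"jaw":100},{"xyz":[0,-0.7,-0.2],"rotation":[0,0,0],"jaw":100},{"xyz":[0,-0.7,-0.2],"rotation":[0,0,0],"jaw":100}])

```text
time_s: 22.7
position: [0.4646, -0.0179, 0.4215]
tcp_rot: [-0.679, 0.68, -0.194, 0.197]
ft_force: [0.4, 0.0, -0.2]
finger_gap: 0.0568
```

Call:
carry_out(deltas=[{"xyz":[0,0,-0.25],"rotation":[0,0,0],"jaw":60},{"xyz":[0,0,-0.45],"rotation":[0,0,0],"jaw":60},{"xyz":[0,0,-0.45],"rotation":[0,0,0],"jaw":60},{"xyz":[0,0,-0.45],"rotation":[0,0,0],"jaw":60}])

```text
time_s: 23.03
position: [0.4292, -0.074, 0.4181]
tcp_rot: [0.68, -0.679, 0.196, -0.195]
ft_force: [-0.3, 0.5, 0.3]
finger_gap: 0.0714
```

```bash
python3 - <<'E'
from h import *
rep()
snap('wrist','w21');snap('side','s21');snap('top','t21')
E
```

```text
23.03 [ 0.4292 -0.074   0.4181] yaw -32.15 rel dot -25.45 tilt [-0.001 -1.     0.   ] F [-0.32  0.48  0.34] M [-0.081  0.14   0.095] gap 0.0714 q6 0.26
```

View pics/w21.png

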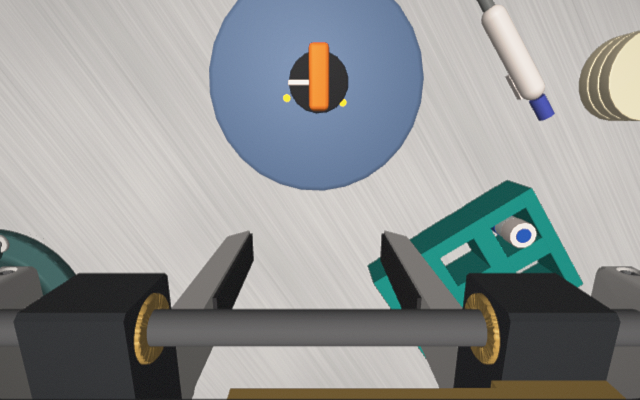

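View pics/s21.png

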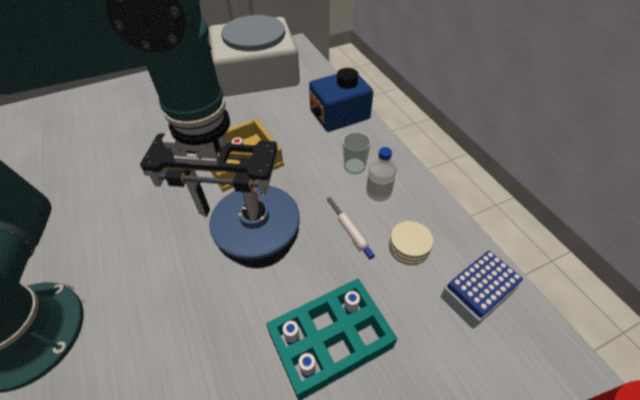

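Call:
carry_out(deltas=[{"xyz":[0,-0.3,-0.25],"rotation":[0,0,0],"jaw":60},{"xyz":[-0.2,-0.3,-0.45],"rotation":[0,0,0],"jaw":60},{"xyz":[-0.4,-0.3,-0.5],"rotation":[0,0,0],"jaw":60},{"xyz":[-0.4,-0.3,-0.5],"rotation":[0,0,0],"jaw":60},{"xyz":[-0.4,-0.3,-0.5],"rotation":[0,0,0],"jaw":60}])

```text
time_s: 23.6
position: [0.3384, -0.1044, 0.4646]
tcp_rot: [-0.68, 0.68, -0.194, 0.196]
ft_force: [0.9, 1.0, 0.2]
finger_gap: 0.0715
```

```bash
python3 - <<'E'
from h import *
rep()
s,d=snap('wrist','w22');snap('side','s22');snap('top','t22')
f=lambda n,x,y,w,h,k:cv2.resize(cv2.imread('pics/%s.png'%n)[y:y+h,x:x+w],None,fx=k,fy=k,interpolation=cv2.INTER_CUBIC)
W=np.zeros((600,800,3),np.uint8)
W[:300,:400]=f('s22',200,170,100,75,4); W[:300,400:]=f('t22',266,205,100,75,4);W[300:,:400]=f('t22',170,180,100,75,4)
W[300:,400:]=f('s22',190,110,100,75,4)
cv2.imwrite('pics/c22.png',W)
E
```

```text
23.6 [ 0.3384 -0.1044  0.4646] yaw -31.97 rel dot -25.27 tilt [ 0.003 -1.     0.001] F [0.87 1.01 0.16] M [-0.046  0.115 -0.007] gap 0.0715 q6 0.1
```

View pics/c22.png

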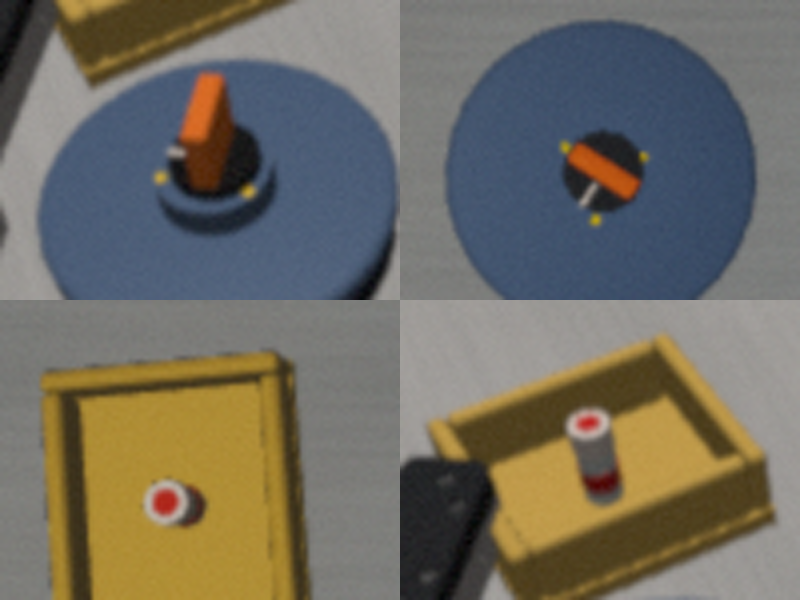

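View pics/w22.png

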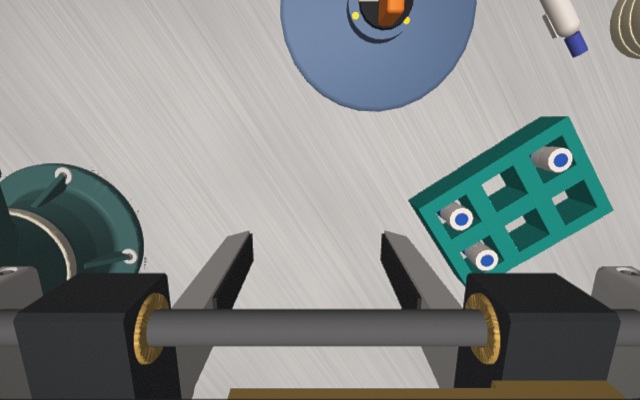

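```bash
python3 - <<'E'
from h import *
t=cams.read_camera('top');sd=cams.read_camera('side')
T=lambda x,y:(266+(x-400+.5)/4-.5,205+(y+.5)/4-.5);S=lambda x,y:(200+(x+.5)/4-.5,170+(y+.5)/4-.5)
print('wingtop',tri([ray(t,T(604.5,171.5)),ray(sd,S(206,108))]))
print('expect',proj(sd,[.481,.0095,.153]),proj(sd,[.481,.0095,.1585]),'seen',S(206,108))
print('disc',tri([ray(t,T(603,172)),ray(sd,S(215,160))]))
r.job_done() 
E
```

```text
wingtop (array([0.48251437, 0.00665724, 0.15024026]), [np.float64(0.0008045546194693816), np.float64(0.0008045546194692496)])
expect [249.30387815 195.07917623] [248.86266817 193.25539332] seen (251.125, 196.625)
disc (array([0.48180484, 0.0073287 , 0.10879526]), [np.float64(3.2414951981568545e-05), np.float64(3.241495198159435e-05)])
the job is handed in; nothing more can be done
```

The job is handed in at about 24 s of the 72 s allowed, and nothing in my checks suggests a failure. The red-banded vial stands upright near the middle of the yellow tub. The lid screw is home in the rotor.

**How it went:**
- I placed the vial first, with about 9 N of contact on the tub floor before releasing it.
- The screw stood on the lands with its white line within about a degree of the 173° dot. It touched down with about 5 N, at the height I expected.
- Turning it 48° anticlockwise made the contact vanish. I then lowered it, still gripped, 11 mm into the thread start.
- I drove it clockwise to about 25° past the dot, following the groove down. The wrist reading never passed 9 N in any report at the end of a move.

**Last checks:**
- **Screw home:** the height stayed the same over the last 5° of turn. The total drop from the lands was 16.2 mm against 16.5 mm nominal.
- **Pictures after release:** the disc lies flat on the collar, with the line about 23° clockwise of the dot. The wing top measured 150 mm high against 153 mm expected, and the disc 109 mm against 113 mm for its top. These readings came from coarse pixels, and both are on the low side.
- **Everything else:** the spare vials, rack, pipette, dishes, bottle and beaker look unmoved. I judged that by eye and did not measure it. The arm has withdrawn and touches nothing.

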